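Change the bottles on a bench shaker

TASK

Change the bottles on the shaker: first turn its power isolator off, then loosen the clamp knob (left-hand thread, so turn it clockwise) to open the jaw, and move every finished bottle from the shaker into the grey tray. Lay every waiting bottle from the brown paper flat in a bay of its own, lengthwise along the bay and in any free bay, then turn the knob back tight and only then switch the isolator on again. Do not disturb the other things on the bench.

Things in the scene. Friction and masses are not known exactly. Their poses are not given: they have to be found in the camera images.
- iso_handle (a joint): power isolator handle, vertical axis, a sprung detent at each end (up to about 0.15 N m; snaps on by itself a little past half-way): 0 = ON (at the start), 1.05 = OFF; grows anticlockwise seen from above. At 0 it points along the isolator box's own +x
- handle_grip (a point): on the isolator handle's axis at the height to grip, 73 above the bench; turns with the handle. Handle: black upright bar 60 long (own x, from -24 to +36, white mark at the + end), 18 wide, its top 12 above and its underside 16 below this point, on a grey box 74 x 100 x 45 high
- clamp_knob (a joint): clamp knob of the shaker, LEFT-HAND thread, vertical axis: 0 = tight, 2.8 = fully loose (end stops); grows clockwise seen from above. Needs about 0.05 to 0.1 N m and stays where it is left. It drives the clamp jaw, which opens 8.6 mm per rad
- knob_grip (a point): on the clamp knob's axis at the height to grip, 108 above the bench; turns with the knob. Knob: black bar 66 long (own x), 20 wide, its top 12 above and its underside 18 below this point, on a grey drive box; 132 from the middle bay's point along the shaker's +x
- bay_mid (a point): middle of the floor of the middle bay of the shaker (white box, 235 x 244, steel deck), 60 above the bench. Axes: x along the bays away from the robot (towards jaw and knob), y left, z up. Three bays side by side, 76 apart along y, each 58 wide between dark lands 4 high
- bay_left (a point): floor middle of the left bay (+76 along y). A fixed fence 18 high closes the near end of the bays, its face at x = -52.75
- bay_right (a point): floor middle of the right bay (-76 along y). The clamp jaw, one bar across all bays, 35 high, closes their far end: its face at x = +52.75 when tight, +76.75 when fully loose. Its lip overhangs the bays by 6, 31 above their floor: bottles go in and out only with the jaw open
- tray_in (a point): centre of the inner floor, 5 above the bench, of the shallow grey plastic tray 200 (own x) x 170 (own y), 30 high, walls 5 thick. It stands left or right of the shaker; the isolator stands just beyond it
- done1_mid (a point): white plastic flat-sided bottle with black screw cap lying flat, 105 long (own x, cap at +x), 46 wide (own y; the sides are upright only over the middle 18 of the height), 28 thick, about 140 g; point at its centre, 14 above what it lies on. A finished bottle, clamped at the start in the left bay of the shaker (may be absent)
- done2_mid (a point): white plastic flat-sided bottle with black screw cap lying flat, 105 long (own x, cap at +x), 46 wide (own y; the sides are upright only over the middle 18 of the height), 28 thick, about 140 g; point at its centre, 14 above what it lies on. A finished bottle, clamped at the start in the middle bay of the shaker (may be absent)
- done3_mid (a point): white plastic flat-sided bottle with black screw cap lying flat, 105 long (own x, cap at +x), 46 wide (own y; the sides are upright only over the middle 18 of the height), 28 thick, about 140 g; point at its centre, 14 above what it lies on. A finished bottle, clamped at the start in the right bay of the shaker (may be absent)
- fresh1_mid (a point): white plastic flat-sided bottle with black screw cap lying flat, 105 long (own x, cap at +x), 46 wide (own y; the sides are upright only over the middle 18 of the height), 28 thick, about 140 g; point at its centre, 14 above what it lies on. A waiting bottle, at the start on the brown paper sheet beside the shaker, across from the tray (may be absent)
- fresh2_mid (a point): white plastic flat-sided bottle with black screw cap lying flat, 105 long (own x, cap at +x), 46 wide (own y; the sides are upright only over the middle 18 of the height), 28 thick, about 140 g; point at its centre, 14 above what it lies on. A waiting bottle, at the start on the brown paper sheet beside the shaker, across from the tray (may be absent)
- fresh3_mid (a point): white plastic flat-sided bottle with black screw cap lying flat, 105 long (own x, cap at +x), 46 wide (own y; the sides are upright only over the middle 18 of the height), 28 thick, about 140 g; point at its centre, 14 above what it lies on. A waiting bottle, at the start on the brown paper sheet beside the shaker, across from the tray (may be absent)
- dropper: bystander: small amber bottle 36 across, 70 high; origin under its centre
- jar: bystander: white jar 64 across, 60 high; origin under its centre
Mind the look-alikes: they are no part of the job. What is shaped like the part that bears iso_handle but red is not meant.

How it is judged (in metres and radians):
On the way, in this order (a step that is already met when the one before it is completed fails the run):
1. the isolator is switched off (value of joint iso_handle above 0.9 rad), for 0.2 s.
2. the clamp knob is turned clockwise until it is loose (beyond 2.3), with the isolator off (value of joint iso_handle above 0.9 rad and value of joint clamp_knob above 2.3 rad), for 0.2 s.
3. with the isolator off and the clamp loose, every finished bottle is in the tray and every waiting bottle lies flat in a bay (all of step 2 and x of done1_mid in the frame of tray_in between -0.095 and 0.095 m and y of done1_mid in the frame of tray_in between -0.08 and 0.08 m and z of each of done1_mid, done2_mid, done3_mid in the frame of tray_in below 0.06 m and linear speed of each of done1, done2, done3, fresh1, fresh2, fresh3 below 0.03 m/s and x of done2_mid in the frame of tray_in between -0.095 and 0.095 m and y of done2_mid in the frame of tray_in between -0.08 and 0.08 m and x of done3_mid in the frame of tray_in between -0.095 and 0.095 m and y of done3_mid in the frame of tray_in between -0.08 and 0.08 m and x of fresh1_mid in the frame of bay_mid between -0.008 and 0.035 m and (y of fresh1_mid in the frame of bay_left between -0.012 and 0.012 m or y of fresh1_mid in the frame of bay_mid between -0.012 and 0.012 m or y of fresh1_mid in the frame of bay_right between -0.012 and 0.012 m) and z of fresh1_mid in the frame of bay_mid between 0.007 and 0.018 m and angle between the z axis of each of fresh1_mid, fresh2_mid, fresh3_mid and the z axis of bay_mid, either way round below 0.15 rad and angle between the x axis of each of fresh1_mid, fresh2_mid, fresh3_mid and the x axis of bay_mid, either way round below 0.2 rad and x of fresh2_mid in the frame of bay_mid between -0.008 and 0.035 m and (y of fresh2_mid in the frame of bay_left between -0.012 and 0.012 m or y of fresh2_mid in the frame of bay_mid between -0.012 and 0.012 m or y of fresh2_mid in the frame of bay_right between -0.012 and 0.012 m) and z of fresh2_mid in the frame of bay_mid between 0.007 and 0.018 m and x of fresh3_mid in the frame of bay_mid between -0.008 and 0.035 m and (y of fresh3_mid in the frame of bay_left between -0.012 and 0.012 m or y of fresh3_mid in the frame of bay_mid between -0.012 and 0.012 m or y of fresh3_mid in the frame of bay_right between -0.012 and 0.012 m) and z of fresh3_mid in the frame of bay_mid between 0.007 and 0.018 m), for 0.3 s.
4. the knob is turned back tight (below 0.4) with the bottles in their bays and the isolator still off (value of joint iso_handle above 0.9 rad and value of joint clamp_knob below 0.4 rad and x of fresh1_mid in the frame of bay_mid between -0.008 and 0.012 m and (y of fresh1_mid in the frame of bay_left between -0.012 and 0.012 m or y of fresh1_mid in the frame of bay_mid between -0.012 and 0.012 m or y of fresh1_mid in the frame of bay_right between -0.012 and 0.012 m) and z of fresh1_mid in the frame of bay_mid between 0.007 and 0.018 m and angle between the z axis of each of fresh1_mid, fresh2_mid, fresh3_mid and the z axis of bay_mid, either way round below 0.15 rad and angle between the x axis of each of fresh1_mid, fresh2_mid, fresh3_mid and the x axis of bay_mid, either way round below 0.2 rad and linear speed of each of fresh1, fresh2, fresh3 below 0.03 m/s and x of fresh2_mid in the frame of bay_mid between -0.008 and 0.012 m and (y of fresh2_mid in the frame of bay_left between -0.012 and 0.012 m or y of fresh2_mid in the frame of bay_mid between -0.012 and 0.012 m or y of fresh2_mid in the frame of bay_right between -0.012 and 0.012 m) and z of fresh2_mid in the frame of bay_mid between 0.007 and 0.018 m and x of fresh3_mid in the frame of bay_mid between -0.008 and 0.012 m and (y of fresh3_mid in the frame of bay_left between -0.012 and 0.012 m or y of fresh3_mid in the frame of bay_mid between -0.012 and 0.012 m or y of fresh3_mid in the frame of bay_right between -0.012 and 0.012 m) and z of fresh3_mid in the frame of bay_mid between 0.007 and 0.018 m), for 0.2 s.
At the end, for the whole second after the job is handed in: Isolator on (below 0.15), knob tight (below 0.4); waiting bottles at rest in bays, flat (0.15 rad), lengthwise (0.2 rad), centre -8 to +12 mm along x and 12 mm along y of the bay's middle, 7 to 18 mm above its floor; finished bottles at rest in the tray, centre under 60 mm above its floor (value of joint iso_handle below 0.15 rad and value of joint clamp_knob below 0.4 rad and x of done1_mid in the frame of tray_in between -0.095 and 0.095 m and y of done1_mid in the frame of tray_in between -0.08 and 0.08 m and z of each of done1_mid, done2_mid, done3_mid in the frame of tray_in below 0.06 m and linear speed of each of done1, done2, done3, fresh1, fresh2, fresh3 below 0.03 m/s and x of done2_mid in the frame of tray_in between -0.095 and 0.095 m and y of done2_mid in the frame of tray_in between -0.08 and 0.08 m and x of done3_mid in the frame of tray_in between -0.095 and 0.095 m and y of done3_mid in the frame of tray_in between -0.08 and 0.08 m and x of fresh1_mid in the frame of bay_mid between -0.008 and 0.012 m and (y of fresh1_mid in the frame of bay_left between -0.012 and 0.012 m or y of fresh1_mid in the frame of bay_mid between -0.012 and 0.012 m or y of fresh1_mid in the frame of bay_right between -0.012 and 0.012 m) and z of fresh1_mid in the frame of bay_mid between 0.007 and 0.018 m and angle between the z axis of each of fresh1_mid, fresh2_mid, fresh3_mid and the z axis of bay_mid, either way round below 0.15 rad and angle between the x axis of each of fresh1_mid, fresh2_mid, fresh3_mid and the x axis of bay_mid, either way round below 0.2 rad and x of fresh2_mid in the frame of bay_mid between -0.008 and 0.012 m and (y of fresh2_mid in the frame of bay_left between -0.012 and 0.012 m or y of fresh2_mid in the frame of bay_mid between -0.012 and 0.012 m or y of fresh2_mid in the frame of bay_right between -0.012 and 0.012 m) and z of fresh2_mid in the frame of bay_mid between 0.007 and 0.018 m and x of fresh3_mid in the frame of bay_mid between -0.008 and 0.012 m and (y of fresh3_mid in the frame of bay_left between -0.012 and 0.012 m or y of fresh3_mid in the frame of bay_mid between -0.012 and 0.012 m or y of fresh3_mid in the frame of bay_right between -0.012 and 0.012 m) and z of fresh3_mid in the frame of bay_mid between 0.007 and 0.018 m); the robot touches nothing.
It fails at once if a bystander is moved more than 5 cm (distance of any of dropper, jar from where it was at the start of the episode above 0.05 m).
Of done1, done2, done3 only 1 to 2 are there at a start; the rules pass over those that are not, and their reading is None.
Of fresh1, fresh2, fresh3 only 2 to 3 are there at a start; the rules pass over those that are not, and their reading is None.
At some moment in a run one of fresh1, fresh2, fresh3 may be knocked a few centimetres aside while the robot is not near it.
Once in a run the grip may slacken for a moment while it holds something.
It also fails if it takes over 210 s, if anything falls off the work surface, if the arm or the gripper's body presses on something with over 40 N, if the wrist force passes 120 N, or if a joint passes its speed limit or range.

ROBOT

A 7-joint arm with a two-finger parallel gripper is mounted at the origin on the work surface. World frame = base frame: x ahead of the robot, y to its left, z up, the work surface at z = 0. Lengths are in mm, angles in rad, forces in N, time in s.
With the tool pointing down it reaches from about 425 to 800 mm from the base axis. Payload 8.3 kg.
Tool frame: the origin (TCP) lies on the centre line of the jaws, within the pads' length; the fingertips stand 17 mm ahead of it and the grasp point (between the pads) lies 2 mm behind it; z points along the fingers, y is the direction in which the jaws open and shut (so a half turn about z gives the same grasp; the last joint's range is limited). The gripper opens to 85 mm and grips with 20 to 120 N. Pads are 22 mm wide; open, the fingers measure 114 mm over their backs; the gripper's body (76 mm by 85 mm) begins 54 mm behind the grasp point. The pads swing forward as they close: fully open they stand 13 mm farther back than shut.
Start: joints at [-0.063, 0.383, 0.016, 1.37, -0.006, 1.388, -0.046], TCP at [624.983, 0.046, 248.279] pointing down, gripper open.
Joint ranges: [-2.95, 2.95], [-0.25, 2.06], [-1.52, 1.56], [0.18, 2.33], [-1.44, 4.58], [0.02, 2.06], [-3.01, 3.01]. Speed limits (rad/s): [2.39, 2.39, 3.01, 3.01, 3.14, 3.14, 3.14].

INTERFACE

Orientations are given as a rotation vector (axis times angle).
In Python, from workcell import env gives the robot as it stands.
- The arm moves only by the shell command python3 -m crank 'ROWS' [FORCE]. ROWS is JSON, a list of rows, each an object of numbers: "dx", "dy", "dz": the shift along the tool's x, y, z in m; "wx", "wy", "wz": the turn, a rotation vector about the tool's x, y, z in degrees; "gripper": the opening, from -1 (shut) to 1 (fully open). In form: [{"dx": .., "dy": .., "dz": .., "wx": .., "wy": .., "wz": .., "gripper": ..}, ...]. A call has 1 to 10 rows; each row is the pose to reach, as a shift and turn from the pose commanded when the call began, along the tool's axes at that moment; what a row does not reach only later rows make up. A row lasts 1/10 s, in which the tool goes at most 50 mm and 8.59 degrees, less where a joint would pass 70% of its speed; a pose out of reach is approached as far as the arm can. A call with a gripper value outside its range is refused whole. The fingers move at their own pace and stop on an object; FORCE is the grip in N (left out, the last holds). Time passes only in rows, so rows that repeat a pose let the fingers close. It gives the time, the measured TCP pose, the force and the opening at its end, in the units of the state.
- env.get_state(): the state, without advancing time (a new reading comes with each control period).
- env.capture(name): name is "scene" or "side" or "wrist"; returns the picture (480x640x3 uint8, red, green, blue); there is no depth.
- env.camera_info(name): a dict with "camera_matrix" (3x3 intrinsics, pixels), "k1" (the pictures are not rectified: a ray, as slopes to the right and down, at radius r is drawn at 1 + k1 r^2 times it, then the intrinsics apply), "view" (4x4, takes a point from world to camera coordinates); the wrist camera has in their place "hand_eye" (4x4, takes a point from camera to tool coordinates, whose origin is the TCP and whose axes are the flange's). Camera axes: x right, y up, looking along -z (the intrinsics and any distortion apply to the point x, -y, -z); pixel columns grow to the right and rows downward; lengths in mm; the calibration is good to about 2 mm. A picture is of the moment at which its call begins: read the wrist's pose just before it. camera_info takes no time and is no camera call.
- env.finish_job(): hands the job in, once; it reports no verdict.
The state is a dict: "time": time; "joints": joint angles; "qvel": joint speeds; "joint_efforts": joint torques, N m; "tool_pos": TCP position; "tcp_rot": TCP orientation; "contact_force": force on the tool from outside, world axes, zero at the start; "torque": the same for the moment, N m; "width": finger opening in mm.
Only numpy, scipy, OpenCV 4.12 (cv2) and the standard library are available. Lean on these libraries where they do the work, as an engineer would, in place of code of your own. Each camera call takes 0.05 s, during which the arm holds its last target.

## Working session

There is one attempt and no reset: what is moved stays moved. The work goes in short steps, Python scripts to look and compute and a shell command to move; the robot and the scene stay as the last step left them, time stands still between calls to the robot, and variables do not carry over. Pictures are saved under pics/ and viewed, and the job is handed in when it is done.

```bash
ls; mkdir -p pics
python3 - <<'E'
from workcell import env
import cv2
s=env.get_state(); print(s)
for n in("scene","side","wrist"):
    im=env.capture(n); cv2.imwrite(f"pics/{n}0.png",im[:,:,::-1]); i=env.camera_info(n); print(n,i)
E
```

```text
pics
{'time': 0.0, 'joints': array([-0.06292469,  0.38426813,  0.01636793,  1.37113534, -0.00627113,
        1.38823266, -0.04652293]), 'qvel': array([-5.77308489e-04, -2.16368829e-03,  3.71837402e-04, -1.32530472e-03,
        3.88706543e-05, -1.06286396e-03,  3.01173562e-04]), 'joint_efforts': array([-4.50568632e-04, -6.27588844e+01,  8.43669288e-01, -3.71825659e+01,
        1.65239023e-02,  1.39937960e-02, -1.08329079e-04]), 'tool_pos': array([6.24527611e+02, 4.54910191e-02, 2.47268658e+02]), 'tcp_rot': array([-2.22039165, -2.2205615 ,  0.00228327]), 'contact_force': array([ 0.19039008, -0.06296169, -0.19224553]), 'torque': array([-0.01345885,  0.00837349,  0.00091616]), 'width': 85.64928459623806}
scene {'camera_matrix': array([[439.50564517,   0.        , 319.70889759],
       [  0.        , 439.50564517, 238.47820713],
       [  0.        ,   0.        ,   1.        ]]), 'k1': 0.028126048853422663, 'view': array([[ 8.05238485e-01,  5.92930401e-01, -4.95198608e-03,
        -4.76346710e+02],
       [-4.52918491e-01,  6.20440279e-01,  6.40248937e-01,
         9.99672356e+01],
     
[... 584 characters left out ...]
5037e-01,  5.09533459e-01,
        -1.02668959e+03],
       [ 0.00000000e+00,  0.00000000e+00,  0.00000000e+00,
         1.00000000e+00]])}
wrist {'camera_matrix': array([[406.1066977 ,   0.        , 316.01521514],
       [  0.        , 406.1066977 , 234.39912808],
       [  0.        ,   0.        ,   1.        ]]), 'k1': 0.007043475335705894, 'hand_eye': array([[ 1.13372388e-03,  9.65017748e-01,  2.62182113e-01,
         6.70434875e+01],
       [ 9.99999339e-01, -1.04367835e-03, -4.82698801e-04,
        -3.78470286e-01],
       [-1.92179114e-04,  2.62182487e-01, -9.65018293e-01,
        -1.25542917e+02],
       [ 0.00000000e+00,  0.00000000e+00,  0.00000000e+00,
         1.00000000e+00]])}
```

View pics/scene0.png

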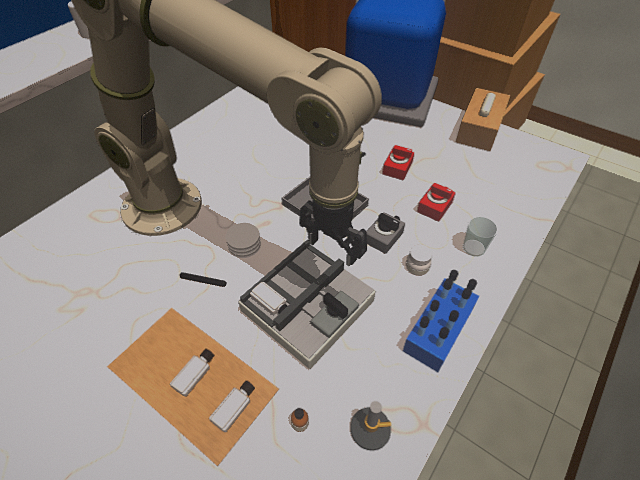

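View pics/side0.png

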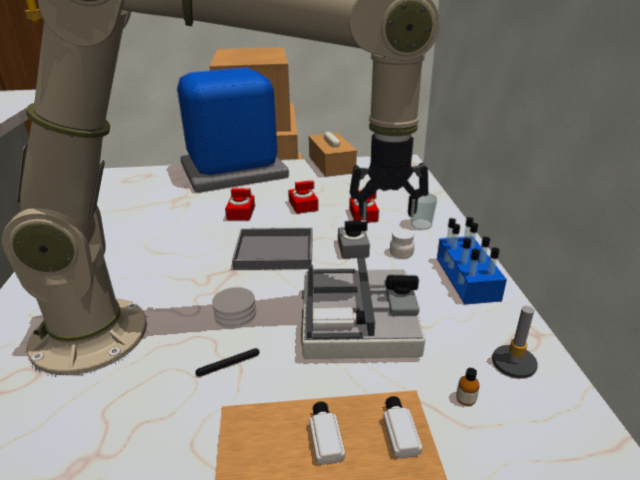

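View pics/wrist0.png

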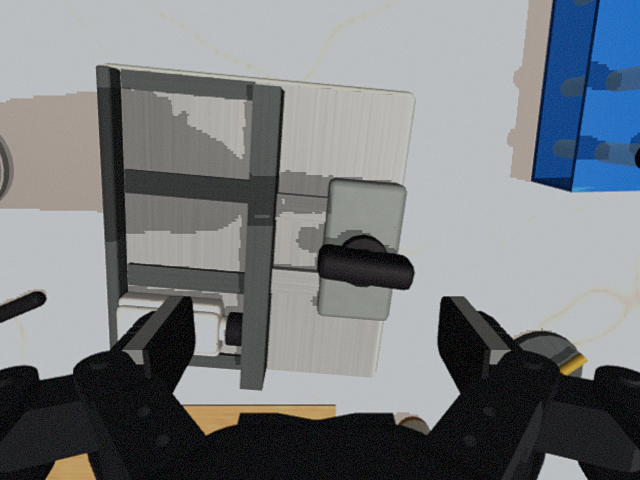

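```bash
cat > h.py <<'E'
import numpy as np, cv2
from workcell import env
from scipy.spatial.transform import Rotation as R
def toolT(s):
    T=np.eye(4);T[:3,:3]=R.from_rotvec(s['tcp_rot']).as_matrix();T[:3,3]=s['tool_pos'];return T
def c2w(n,s=None):
    i=env.camera_info(n)
    return toolT(s)@i['hand_eye'] if n=='wrist' else np.linalg.inv(i['view'])
def ray(n,u,v,s=None):
    i=env.camera_info(n);K=i['camera_matrix'];d=np.array([(u-K[0,2])/K[0,0],(v-K[1,2])/K[1,1]]);p=d.copy()
    for _ in range(20): p=d/(1+i['k1']*(p@p))
    T=c2w(n,s); return T[:3,3],T[:3,:3]@np.array([p[0],-p[1],-1])
def plane(n,u,v,z,s=None):
    o,d=ray(n,u,v,s); return o+d*(z-o[2])/d[2]
def proj(n,P,s=None):
    i=env.camera_info(n);K=i['camera_matrix'];q=np.linalg.inv(c2w(n,s))@np.append(P,1)
    a=np.array([q[0],-q[1]])/-q[2]; a=a*(1+i['k1']*(a@a)); return K[:2,:2]@a+K[:2,2]
def tri(*rs):
    A=np.zeros((3,3));b=np.zeros(3)
    for o,d in rs:
        d=d/np.linalg.norm(d);M=np.eye(3)-np.outer(d,d);A+=M;b+=M@o
    return np.linalg.solve(A,b)
def snap(n,name,crop=None,k=1):
    s=env.get_state();im=env.capture(n)[:,:,::-1];cv2.imwrite(f'pics/raw_{name}.png',im)
    if crop: 
        a,b,c,d=crop;im=im[b:d,a:c]
    if k!=1: im=cv2.resize(im,None,fx=k,fy=k,interpolation=cv2.INTER_CUBIC)
    cv2.imwrite(f'pics/{name}.png',im);import pickle;pickle.dump(s,open(f'pics/{name}.pkl','wb'));return s
def load(name):
    import pickle;return pickle.load(open(f'pics/{name}.pkl','rb'))
def crop(src,name,a,b,c,d,k):
    im=cv2.imread(f'pics/{src}.png')[b:d,a:c];cv2.imwrite(f'pics/{name}.png',cv2.resize(im,None,fx=k,fy=k,interpolation=cv2.INTER_CUBIC))
def st():
    s=env.get_state();print(round(s['time'],2),s['tool_pos'].round(1),s['tcp_rot'].round(3),s['contact_force'].round(1),s['torque'].round(2),'w',round(s['width'],1));return s
def inv(tool_delta_world,s=None):
    s=s or env.get_state();return R.from_rotvec(s['tcp_rot']).as_matrix().T@np.array(tool_delta_world)
E
python3 - <<'E'
from h import *
crop('side0','c1',150,200,350,350,4)   # tray
crop('side0','c2',290,210,490,360,4)
crop('side0','c3',210,350,450,480,3)
crop('scene0','c4',230,180,430,330,4)
E
```

```text
(no output)
```

View pics/c2.png

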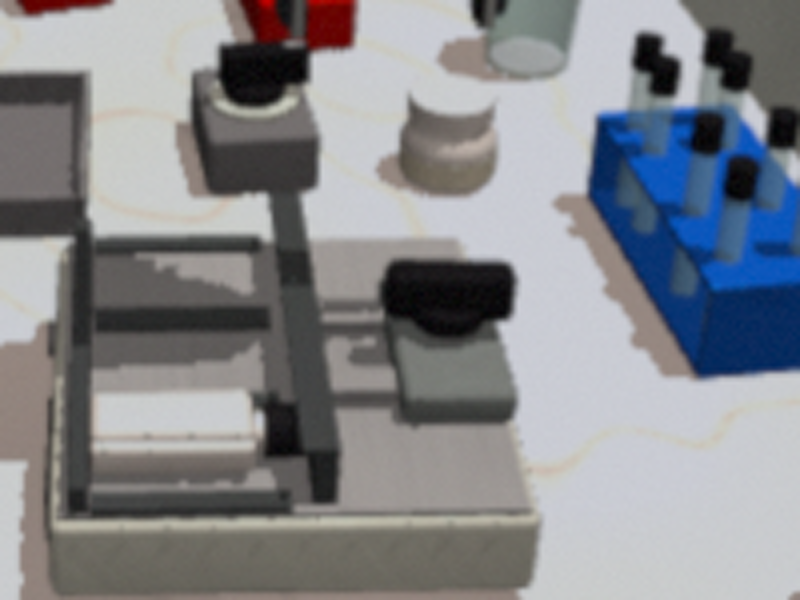

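View pics/c3.png

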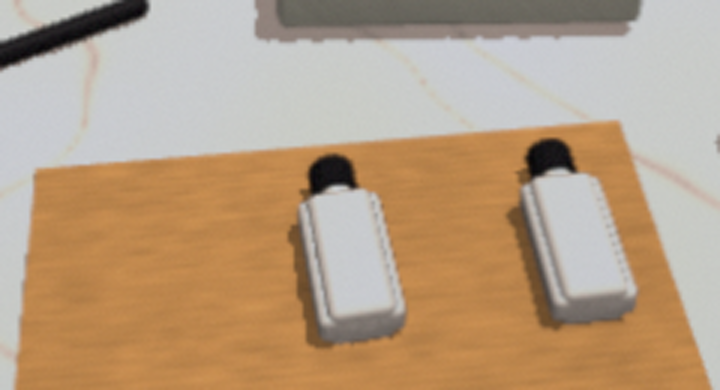

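View pics/c4.png

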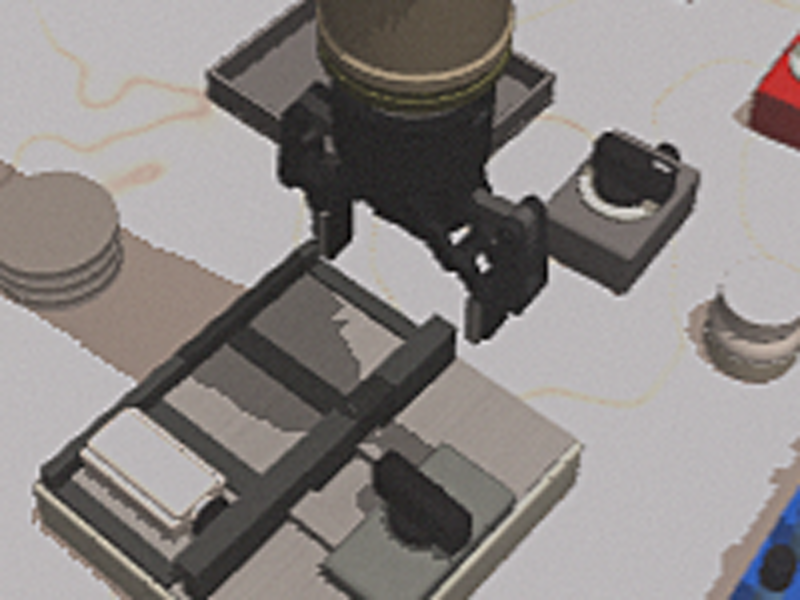

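View pics/c1.png

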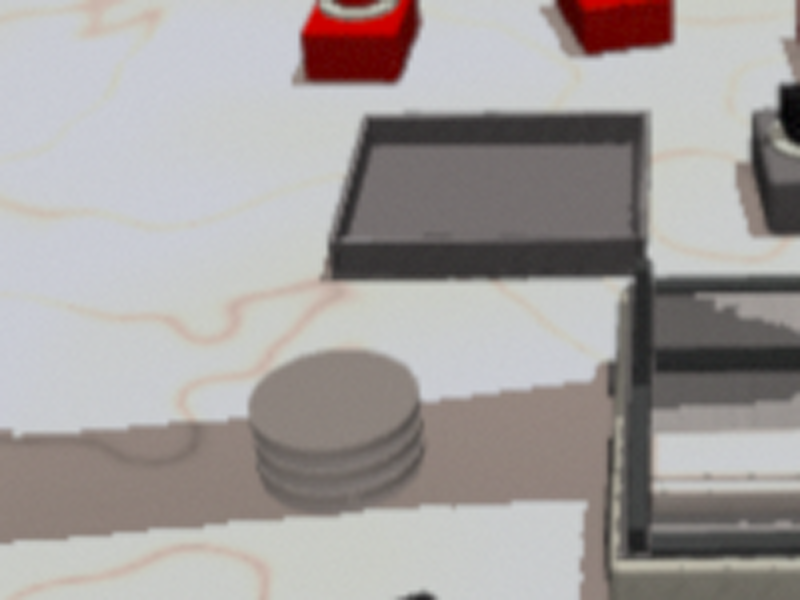

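Run:
```python
from h import *
np.set_printoptions(precision=1,suppress=True)
s={'tcp_rot':np.array([-2.22039165, -2.2205615 ,  0.00228327]),'tool_pos':np.array([624.53,.05,247.27])}
print('tray rim',[plane('side',u,v,30)[:2] for u,v in((241.75,229.5),(312,228.2),(310.2,260.5),(233,260))])
print('knob wrist',[plane('wrist',u,v,118,s)[:2] for u,v in((319,262),(413,272))])
print('knob side',[plane('side',290+u/4,210+v/4,120)[:2] for u,v in((390,262),(512,262))])
print('deck wrist z60?',[plane('wrist',u,v,60,s)[:2] for u,v in((108,66),(414,93),(376,377))])
print('deck scene', [plane('scene',230+u/4,180+v/4,60)[:2] for u,v in((580,446),(36,484))])
print('deck side',[plane('side',290+u/4,210+v/4,60)[:2] for u,v in((56,518),(537,514),(462,240))])
print('fence inner face edge top z78',[plane('wrist',u,v,78,s)[:2] for u,v in((119,68),(126,290))])
print('jaw inner top z95',[plane('wrist',u,v,95,s)[:2] for u,v in((254,84),(242,388))])
print('iso handle scene',[plane('scene',230+u/4,180+v/4,85)[:2] for u,v in((604,134),(672,172))])
print('iso handle side',[plane('side',290+u/4,210+v/4,85)[:2] for u,v in((222,46),(306,46))])
print('iso top scene z45',[plane('scene',230+u/4,180+v/4,45)[:2] for u,v in((548,208),(622,264),(698,178))])
print('iso top side z45',[plane('side',290+u/4,210+v/4,45)[:2] for u,v in((194,80),(206,138),(318,136))])
for nm,(c,b,t) in dict(f1=((333,165),(362,325),(345,192)),f2=((549,150),(595,305),(560,177))).items():
    print(nm,[plane('side',210+u/3,350+v/3,28)[:2] for u,v in (b,t)],plane('side',210+c[0]/3,350+c[1]/3,24)[:2])
```

```text
tray rim [array([308.1, 378.1]), array([503.3, 363.3]), array([485.3, 194.7]), array([293.2, 218.7])]
knob wrist [array([626. , -21.1]), array([688.7, -28. ])]
knob side [array([628.5, -23.8]), array([690.3, -30.8])]
deck wrist z60? [array([474.8, 106.8]), array([695.1,  88.9]), array([ 676.9, -148. ])]
deck scene [array([698.8,  80.4]), array([ 451.5, -133.6])]
deck side [array([ 449.1, -131.3]), array([ 674.8, -153.4]), array([696.9,  81.3])]
fence inner face edge top z78 [array([490.7, 103.3]), array([475.7, -58.2])]
jaw inner top z95 [array([584. ,  91.8]), array([ 565.7, -134.1])]
iso handle scene [array([586.4, 288.6]), array([640.9, 285.5])]
iso handle side [array([586.2, 288.2]), array([640.8, 281.9])]
iso top scene z45 [array([575.3, 241.1]), array([641.6, 228.5]), array([644.6, 325.6])]
iso top side z45 [array([571.8, 317.1]), array([569.6, 238.9]), array([641.4, 233.3])]
f1 [array([ 472.9, -367.6]), array([ 473. , -283.1])] [ 468.5 -259.8]
f2 [array([ 592.5, -368.8]), array([ 593.5, -285.6])] [ 592.8 -262.3]
```

```bash
python3 -m crank '[{"dx":0.27,"dy":-0.015},{"dx":0.27,"dy":-0.015},{"dx":0.27,"dy":-0.015},{"dx":0.27,"dy":-0.015},{"dx":0.27,"dy":-0.015},{"dx":0.27,"dy":-0.015},{"dx":0.27,"dy":-0.015},{"dx":0.27,"dy":-0.015},{"dx":0.27,"dy":-0.015}]'
python3 - <<'E'
from h import *
snap('wrist','w1');st()
E
```

```text
0.2 [624.7   0.  247.7] [-2.221e+00 -2.221e+00  1.000e-03] [-0.1  0.4 -1. ] [ 0.03 -0.02  0.03] w 85.6validation failed for argument at $[0]...
```

View pics/w1.png

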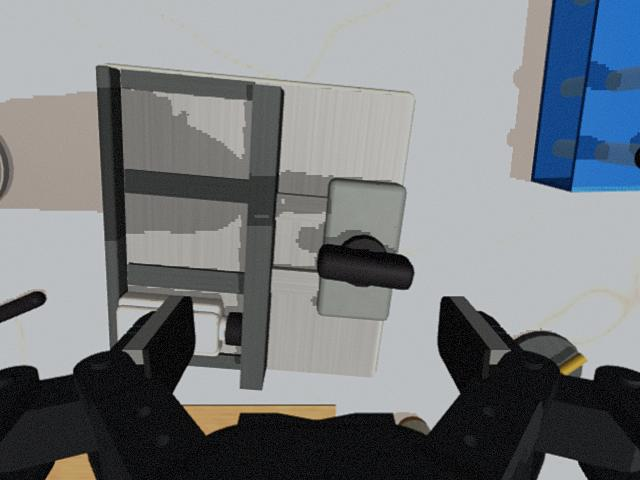

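```bash
python3 -m crank '[{"dx":0.27,"dy":-0.015,"dz":0,"wx":0,"wy":0,"wz":0,"gripper":1},{"dx":0.27,"dy":-0.015,"dz":0,"wx":0,"wy":0,"wz":0,"gripper":1},{"dx":0.27,"dy":-0.015,"dz":0,"wx":0,"wy":0,"wz":0,"gripper":1},{"dx":0.27,"dy":-0.015,"dz":0,"wx":0,"wy":0,"wz":0,"gripper":1},{"dx":0.27,"dy":-0.015,"dz":0,"wx":0,"wy":0,"wz":0,"gripper":1},{"dx":0.27,"dy":-0.015,"dz":0,"wx":0,"wy":0,"wz":0,"gripper":1},{"dx":0.27,"dy":-0.015,"dz":0,"wx":0,"wy":0,"wz":0,"gripper":1},{"dx":0.27,"dy":-0.015,"dz":0,"wx":0,"wy":0,"wz":0,"gripper":1}]'
python3 - <<'E'
from h import *
snap('wrist','w1');st()
E
```

```text
time: 1.0
tool_pos: [609.9, 269.9, 247.8]
tcp_rot: [2.221, 2.222, -0.002]
contact_force: [0.9, -0.3, 0.6]
width: 85.3
1.05 [610.4 268.5 248. ] [ 2.222e+00  2.219e+00 -2.000e-03] [0.4 0.4 0.5] [-0.03  0.   -0.02] w 85.5
```

View pics/w1.png

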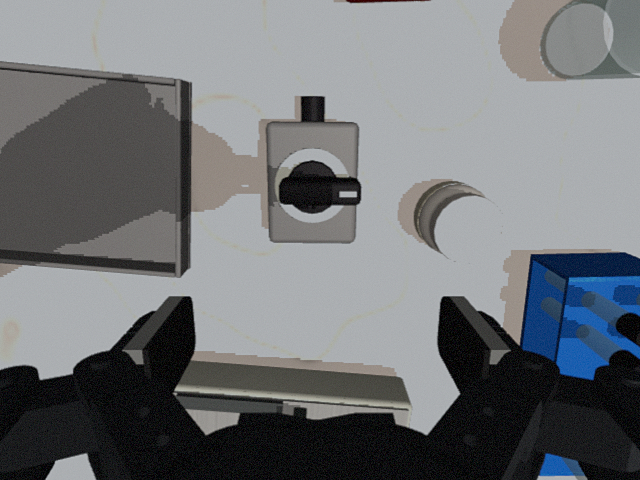

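Run:
```python
from h import *
np.set_printoptions(precision=1,suppress=True)
s=load('w1');s['tool_pos']=np.array([610,270,247.9])
P=lambda u,v,z:plane('wrist',u,v,z,s)[:2]
print([P(*p,83) for p in((279,189),(361,191))])
print([P(*p,45) for p in((267,122),(358,122),(356,242),(270,242))], np.mean([P(*p,45) for p in((267,122),(358,122),(356,242),(270,242))],0))
print(P(311,186,46))
print('jar top',P(470,228,60),'tray rim',[P(*p,30) for p in((191,82),(191,276),(183,272))])
```

```text
[array([583. , 291.8]), array([642. , 290.4])]
[array([571.3, 338.3]), array([642.2, 338.4]), array([643.4, 241.1]), array([570.9, 240.9])] [607.  289.7]
[605.6 288.5]
jar top [732.2 257.2] tray rim [array([510.2, 368.8]), array([497.1, 204.5]), array([490.2, 208.3])]
```

```bash
python3 -m crank '[{"dx":0.02,"dy":-0.003,"dz":0,"wx":0,"wy":0,"wz":90,"gripper":0.2},{"dx":0.02,"dy":-0.003,"dz":0,"wx":0,"wy":0,"wz":90,"gripper":0.2},{"dx":0.02,"dy":-0.003,"dz":0,"wx":0,"wy":0,"wz":90,"gripper":0.2},{"dx":0.02,"dy":-0.003,"dz":0,"wx":0,"wy":0,"wz":90,"gripper":0.2},{"dx":0.02,"dy":-0.003,"dz":0,"wx":0,"wy":0,"wz":90,"gripper":0.2},{"dx":0.02,"dy":-0.003,"dz":0,"wx":0,"wy":0,"wz":90,"gripper":0.2},{"dx":0.02,"dy":-0.003,"dz":0,"wx":0,"wy":0,"wz":90,"gripper":0.2},{"dx":0.02,"dy":-0.003,"dz":0,"wx":0,"wy":0,"wz":90,"gripper":0.2},{"dx":0.02,"dy":-0.003,"dz":0,"wx":0,"wy":0,"wz":90,"gripper":0.2},{"dx":0.02,"dy":-0.003,"dz":0,"wx":0,"wy":0,"wz":90,"gripper":0.2}]'
python3 - <<'E'
from h import *
s=st();M=R.from_rotvec(s['tcp_rot']).as_matrix();print(M.round(2),s['joints'].round(2))
E
```

```text
time: 2.05
tool_pos: [607.9, 287.3, 248.6]
tcp_rot: [3.14, 0.096, 0.001]
contact_force: [-0.5, -0.2, -0.4]
width: 51.3
2.05 [607.9 287.3 248.6] [3.14e+00 9.60e-02 1.00e-03] [-0.5 -0.2 -0.4] [-0.   -0.02 -0.07] w 51.3
[[ 1.    0.06  0.  ]
 [ 0.06 -1.   -0.  ]
 [ 0.    0.   -1.  ]] [-0.6   0.49  0.18  1.22 -0.08  1.43 -1.94]
```

```bash
python3 -m crank '[{"dx":0,"dy":-0.002,"dz":0.0,"wx":0,"wy":0,"wz":3.5,"gripper":0.2},{"dx":0,"dy":-0.002,"dz":0.05,"wx":0,"wy":0,"wz":3.5,"gripper":0.2},{"dx":0,"dy":-0.002,"dz":0.09,"wx":0,"wy":0,"wz":3.5,"gripper":0.2},{"dx":0,"dy":-0.002,"dz":0.13,"wx":0,"wy":0,"wz":3.5,"gripper":0.2},{"dx":0,"dy":-0.002,"dz":0.155,"wx":0,"wy":0,"wz":3.5,"gripper":0.2},{"dx":0,"dy":-0.002,"dz":0.17,"wx":0,"wy":0,"wz":3.5,"gripper":0.2},{"dx":0,"dy":-0.002,"dz":0.177,"wx":0,"wy":0,"wz":3.5,"gripper":0.2},{"dx":0,"dy":-0.002,"dz":0.177,"wx":0,"wy":0,"wz":3.5,"gripper":0.2}]'
python3 - <<'E'
from h import *
st();snap('wrist','w2')
E
```

```text
time: 2.85
tool_pos: [607.3, 291.2, 71.4]
tcp_rot: [3.141, 0.013, 0.0]
contact_force: [0.4, 0.3, 0.0]
width: 51.1
2.85 [607.3 291.2  71.4] [3.141 0.013 0.   ] [0.4 0.3 0. ] [-0.01 -0.03  0.02] w 51.1
```

View pics/w2.png

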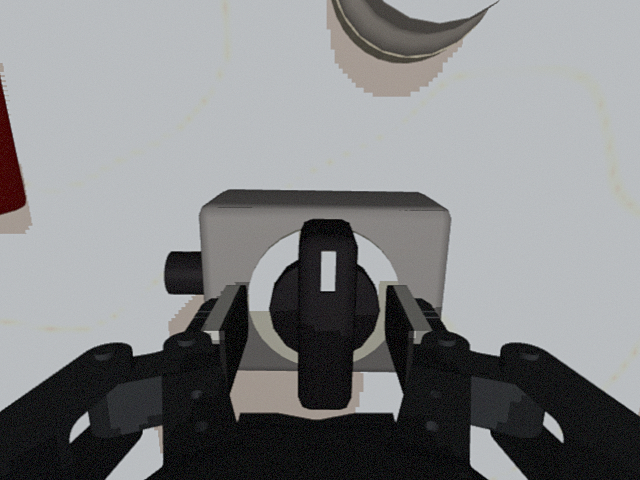

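```bash
python3 -m crank '[{"dx":0,"dy":0.002,"dz":0,"wx":0,"wy":0,"wz":0,"gripper":-1},{"dx":0,"dy":0.002,"dz":0,"wx":0,"wy":0,"wz":0,"gripper":-1},{"dx":0,"dy":0.002,"dz":0,"wx":0,"wy":0,"wz":0,"gripper":-1},{"dx":0,"dy":0.002,"dz":0,"wx":0,"wy":0,"wz":0,"gripper":-1},{"dx":0,"dy":0.002,"dz":0,"wx":0,"wy":0,"wz":0,"gripper":-1},{"dx":0,"dy":0.002,"dz":0,"wx":0,"wy":0,"wz":0,"gripper":-1}]' 60
python3 -m crank '[{"dx":0,"dy":0,"dz":0,"wx":0,"wy":0,"wz":-7,"gripper":-1},{"dx":0,"dy":0,"dz":0,"wx":0,"wy":0,"wz":-14,"gripper":-1},{"dx":0,"dy":0,"dz":0,"wx":0,"wy":0,"wz":-21,"gripper":-1},{"dx":0,"dy":0,"dz":0,"wx":0,"wy":0,"wz":-28,"gripper":-1},{"dx":0,"dy":0,"dz":0,"wx":0,"wy":0,"wz":-35,"gripper":-1},{"dx":0,"dy":0,"dz":0,"wx":0,"wy":0,"wz":-42,"gripper":-1},{"dx":0,"dy":0,"dz":0,"wx":0,"wy":0,"wz":-49,"gripper":-1},{"dx":0,"dy":0,"dz":0,"wx":0,"wy":0,"wz":-56,"gripper":-1},{"dx":0,"dy":0,"dz":0,"wx":0,"wy":0,"wz":-61,"gripper":-1},{"dx":0,"dy":0,"dz":0,"wx":0,"wy":0,"wz":-61,"gripper":-1}]'
python3 - <<'E'
from h import *
st();snap('wrist','w3')
E
```

```text
time: 3.5
tool_pos: [610.2, 288.3, 76.5]
tcp_rot: [-3.141, -0.011, -0.011]
contact_force: [-1.9, -7.0, 15.8]
width: 17.2
time: 4.5
tool_pos: [608.3, 291.5, 76.4]
tcp_rot: [-2.696, -1.61, -0.009]
contact_force: [-6.8, -1.4, 17.2]
width: 16.9
4.5 [608.3 291.5  76.4] [-2.696 -1.61  -0.009] [-6.8 -1.4 17.2] [-0.03  1.78 -0.71] w 16.9
```

View pics/w3.png

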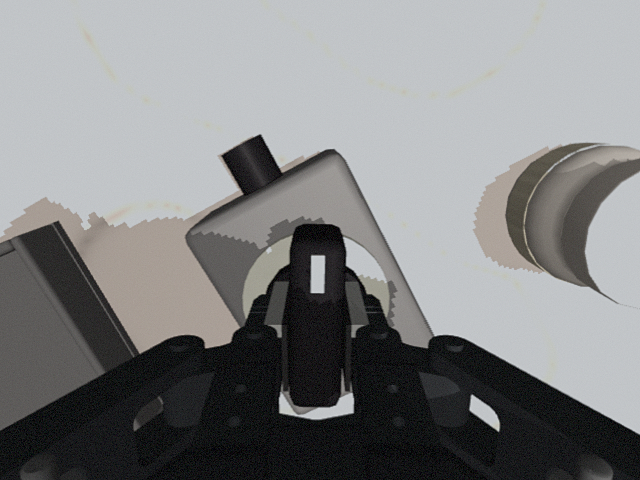

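```bash
python3 -m crank '[{"dx":0,"dy":0,"dz":-0.005,"wx":0,"wy":0,"wz":0,"gripper":-1},{"dx":0,"dy":0,"dz":-0.005,"wx":0,"wy":0,"wz":0,"gripper":0.2},{"dx":0,"dy":0,"dz":-0.005,"wx":0,"wy":0,"wz":0,"gripper":0.2},{"dx":0,"dy":0,"dz":-0.005,"wx":0,"wy":0,"wz":0,"gripper":0.2},{"dx":0,"dy":0,"dz":-0.005,"wx":0,"wy":0,"wz":0,"gripper":0.2},{"dx":0,"dy":0,"dz":-0.05,"wx":0,"wy":0,"wz":0,"gripper":0.2},{"dx":0,"dy":0,"dz":-0.1,"wx":0,"wy":0,"wz":0,"gripper":0.2},{"dx":0,"dy":0,"dz":-0.13,"wx":0,"wy":0,"wz":0,"gripper":0.2},{"dx":0,"dy":0,"dz":-0.13,"wx":0,"wy":0,"wz":0,"gripper":0.2}]'
python3 - <<'E'
from h import *
st();snap('wrist','w4')
E
```

```text
time: 5.45
tool_pos: [609.3, 291.3, 208.3]
tcp_rot: [2.699, 1.607, 0.017]
contact_force: [1.3, -0.5, 0.6]
width: 51.2
5.45 [609.3 291.3 208.3] [2.699 1.607 0.017] [ 1.3 -0.5  0.6] [-0.   -0.08 -0.01] w 51.2
```

View pics/w4.png

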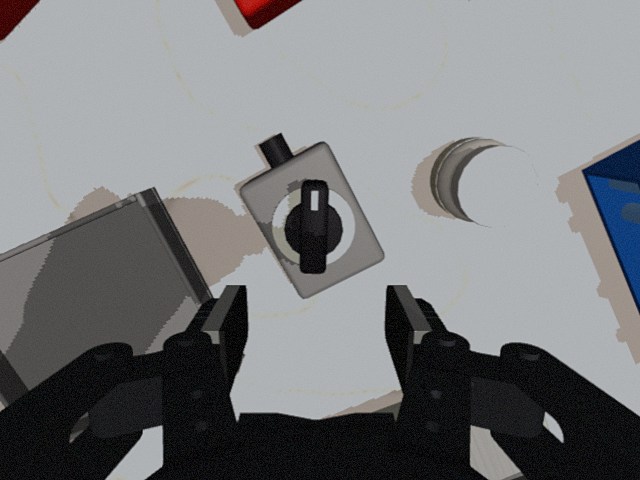

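```bash
python3 -m crank '[{"dx":-0.25,"dy":0.201,"dz":-0.04,"wx":0,"wy":0,"wz":-114,"gripper":0.2},{"dx":-0.25,"dy":0.201,"dz":-0.04,"wx":0,"wy":0,"wz":-114,"gripper":0.2},{"dx":-0.25,"dy":0.201,"dz":-0.04,"wx":0,"wy":0,"wz":-114,"gripper":0.2},{"dx":-0.25,"dy":0.201,"dz":-0.04,"wx":0,"wy":0,"wz":-114,"gripper":0.2},{"dx":-0.25,"dy":0.201,"dz":-0.04,"wx":0,"wy":0,"wz":-114,"gripper":0.2},{"dx":-0.25,"dy":0.201,"dz":-0.04,"wx":0,"wy":0,"wz":-114,"gripper":0.2},{"dx":-0.25,"dy":0.201,"dz":-0.04,"wx":0,"wy":0,"wz":-114,"gripper":0.2},{"dx":-0.25,"dy":0.201,"dz":-0.04,"wx":0,"wy":0,"wz":-114,"gripper":0.2},{"dx":-0.25,"dy":0.201,"dz":-0.04,"wx":0,"wy":0,"wz":-114,"gripper":0.2},{"dx":-0.25,"dy":0.201,"dz":-0.04,"wx":0,"wy":0,"wz":-114,"gripper":0.2}]'
python3 -m crank '[{"dx":0,"dy":0,"dz":0,"wx":0,"wy":0,"wz":-8,"gripper":0.2},{"dx":0,"dy":0,"dz":0,"wx":0,"wy":0,"wz":-16,"gripper":0.2},{"dx":0,"dy":0,"dz":0,"wx":0,"wy":0,"wz":-24,"gripper":0.2},{"dx":0,"dy":0,"dz":0,"wx":0,"wy":0,"wz":-28,"gripper":0.2},{"dx":0,"dy":0,"dz":0,"wx":0,"wy":0,"wz":-28,"gripper":0.2}]'
python3 - <<'E'
from h import *
s=st();print(s['joints'].round(2));M=R.from_rotvec(s['tcp_rot']).as_matrix();print('tooly yaw',np.degrees(np.arctan2(M[1,1],M[0,1])));snap('wrist','w5');
E
```

```text
time: 6.5
tool_pos: [663.9, -26.0, 239.6]
tcp_rot: [-0.885, -3.012, 0.001]
contact_force: [-0.3, -0.7, -0.0]
width: 51.2
time: 7.0
tool_pos: [663.9, -25.6, 239.7]
tcp_rot: [-0.137, -3.136, -0.0]
contact_force: [-0.3, 0.2, 0.1]
width: 51.3
7.0 [663.9 -25.6 239.7] [-0.137 -3.136 -0.   ] [-0.3  0.2  0.1] [ 0.01  0.06 -0.02] w 51.3
[ 0.19  0.5  -0.3   1.24  0.14  1.42  1.38]
tooly yaw 85.00482029263155
```

View pics/w5.png

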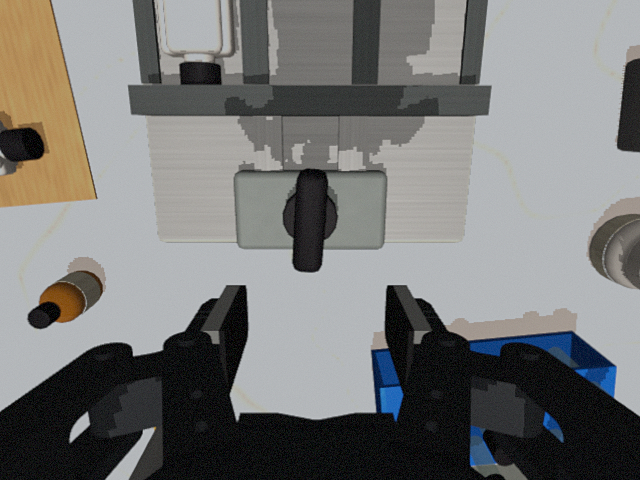

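Run:
```python
from h import *
np.set_printoptions(precision=1,suppress=True)
s=load('w5');P=lambda u,v,z:plane('wrist',u,v,z,s)[:2]
print('knob',[P(*p,119) for p in((312,171),(307,270))],np.mean([P(*p,119) for p in((312,171),(307,270))],0))
print('box',[P(*p,60) for p in((160,241),(465,241))])
a,b=P(129,86,95),P(491,86,95);print('jaw lip far/near edge',a,b,np.degrees(np.arctan2(*(b-a)[::-1])))
a,b=P(131,114,95),P(490,114,95);print(a,b)
print('drive box',[P(*p,90) for p in((236,171),(385,171),(385,247),(236,248))])
c=P(316,470,119);print(c)
print('land edges z64 at row60',[P(u,60,64) for u in(243,268,353,379)])
```

```text
knob [array([624.3, -23.8]), array([687.1, -32.6])] [655.7 -28.2]
box [array([ 674.6, -148.1]), array([695.1,  89.4])]
jaw lip far/near edge [ 564.4 -133.8] [583.9  92.1] 85.07458926447056
[ 581.1 -136. ] [600.7  92. ]
drive box [array([623. , -75.4]), array([631.6,  24.6]), array([685.1,  22.4]), array([676.8, -82.8])]
[844.5 -40.4]
land edges z64 at row60 [array([550.6, -65.4]), array([552.1, -48.3]), array([557.1,  10. ]), array([558.6,  27.8])]
```

```bash
python3 -m crank '[{"dx":0.0067,"dy":-0.003,"dz":0.03,"wx":0,"wy":0,"wz":1.5,"gripper":0.2},{"dx":0.0067,"dy":-0.003,"dz":0.07,"wx":0,"wy":0,"wz":1.5,"gripper":0.2},{"dx":0.0067,"dy":-0.003,"dz":0.1,"wx":0,"wy":0,"wz":1.5,"gripper":0.2},{"dx":0.0067,"dy":-0.003,"dz":0.12,"wx":0,"wy":0,"wz":1.5,"gripper":0.2},{"dx":0.0067,"dy":-0.003,"dz":0.13,"wx":0,"wy":0,"wz":1.5,"gripper":0.2},{"dx":0.0067,"dy":-0.003,"dz":0.13,"wx":0,"wy":0,"wz":1.5,"gripper":0.2}]'
python3 - <<'E'
from h import *
s=st();snap('wrist','w6');
E
```

```text
time: 7.65
tool_pos: [656.5, -27.9, 109.5]
tcp_rot: [-0.181, -3.133, 0.0]
contact_force: [0.3, 0.5, -0.7]
width: 51.1
7.65 [656.5 -27.9 109.5] [-0.181 -3.133  0.   ] [ 0.3  0.5 -0.7] [0.03 0.05 0.08] w 51.1
```

View pics/w6.png

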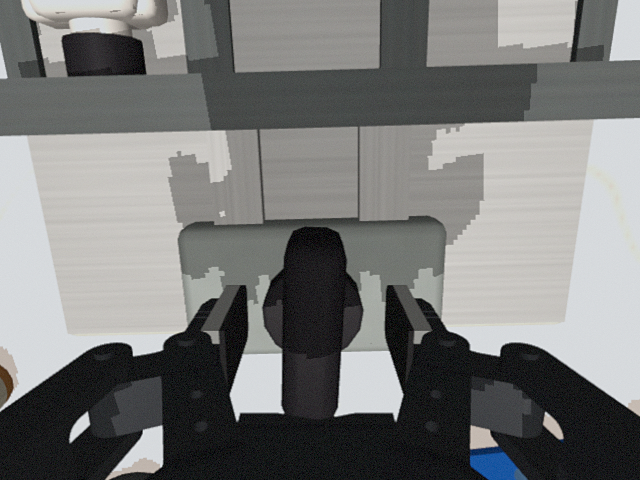

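```bash
python3 -m crank '[{"dx":0,"dy":0,"dz":0,"wx":0,"wy":0,"wz":0,"gripper":-1},{"dx":0,"dy":0,"dz":0,"wx":0,"wy":0,"wz":0,"gripper":-1},{"dx":0,"dy":0,"dz":0,"wx":0,"wy":0,"wz":0,"gripper":-1},{"dx":0,"dy":0,"dz":0,"wx":0,"wy":0,"wz":0,"gripper":-1},{"dx":0,"dy":0,"dz":0,"wx":0,"wy":0,"wz":0,"gripper":-1}]' 60
python3 -m crank '[{"dx":0,"dy":0,"dz":0,"wx":0,"wy":0,"wz":7,"gripper":-1},{"dx":0,"dy":0,"dz":0,"wx":0,"wy":0,"wz":15,"gripper":-1},{"dx":0,"dy":0,"dz":0,"wx":0,"wy":0,"wz":23,"gripper":-1},{"dx":0,"dy":0,"dz":0,"wx":0,"wy":0,"wz":31,"gripper":-1},{"dx":0,"dy":0,"dz":0,"wx":0,"wy":0,"wz":39,"gripper":-1},{"dx":0,"dy":0,"dz":0,"wx":0,"wy":0,"wz":47,"gripper":-1},{"dx":0,"dy":0,"dz":0,"wx":0,"wy":0,"wz":55,"gripper":-1},{"dx":0,"dy":0,"dz":0,"wx":0,"wy":0,"wz":63,"gripper":-1},{"dx":0,"dy":0,"dz":0,"wx":0,"wy":0,"wz":71,"gripper":-1},{"dx":0,"dy":0,"dz":0,"wx":0,"wy":0,"wz":79,"gripper":-1}]'
python3 - <<'E'
from h import *
s=st()
E
```

```text
time: 8.2
tool_pos: [658.3, -29.4, 113.6]
tcp_rot: [0.182, 3.134, -0.002]
contact_force: [-3.5, -3.4, 6.1]
width: 33.0
time: 9.2
tool_pos: [658.1, -29.5, 113.6]
tcp_rot: [2.14, 2.296, 0.0]
contact_force: [-4.0, -3.7, 6.6]
width: 32.9
9.2 [658.1 -29.5 113.6] [2.14  2.296 0.   ] [-4.  -3.7  6.6] [-0.97  1.17  0.1 ] w 32.9
```

Run:
```python
from h import *
s=snap('wrist','w7');
```

```text
(no output)
```

View pics/w7.png

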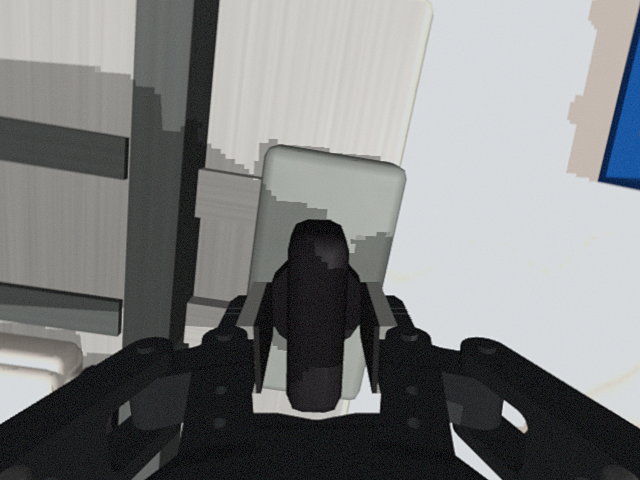

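```bash
python3 -m crank '[{"dx":0,"dy":0,"dz":0,"wx":0,"wy":0,"wz":7,"gripper":-1},{"dx":0,"dy":0,"dz":0,"wx":0,"wy":0,"wz":15,"gripper":-1},{"dx":0,"dy":0,"dz":0,"wx":0,"wy":0,"wz":23,"gripper":-1},{"dx":0,"dy":0,"dz":0,"wx":0,"wy":0,"wz":31,"gripper":-1},{"dx":0,"dy":0,"dz":0,"wx":0,"wy":0,"wz":39,"gripper":-1},{"dx":0,"dy":0,"dz":0,"wx":0,"wy":0,"wz":47,"gripper":-1},{"dx":0,"dy":0,"dz":0,"wx":0,"wy":0,"wz":55,"gripper":-1},{"dx":0,"dy":0,"dz":0,"wx":0,"wy":0,"wz":63,"gripper":-1},{"dx":0,"dy":0,"dz":0,"wx":0,"wy":0,"wz":71,"gripper":-1},{"dx":0,"dy":0,"dz":0,"wx":0,"wy":0,"wz":79,"gripper":-1}]'
python3 - <<'E'
from h import *
s=st();snap('wrist','w8')
E
```

```text
time: 10.25
tool_pos: [657.8, -29.4, 113.5]
tcp_rot: [3.113, 0.411, 0.002]
contact_force: [-6.1, -4.3, 7.5]
width: 32.7
10.25 [657.8 -29.4 113.5] [3.113e+00 4.110e-01 2.000e-03] [-6.1 -4.3  7.5] [-0.85  1.25  0.89] w 32.7
```

View pics/w8.png

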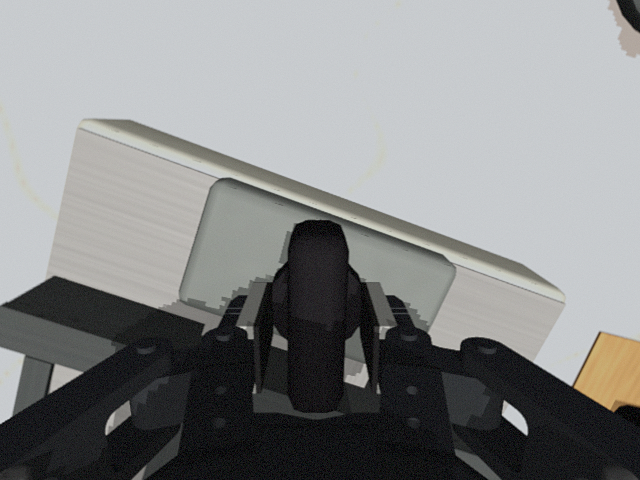

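```bash
python3 -m crank '[{"dx":0,"dy":0,"dz":0,"wx":0,"wy":0,"wz":0,"gripper":0.3},{"dx":0,"dy":0,"dz":0,"wx":0,"wy":0,"wz":0,"gripper":0.3},{"dx":0,"dy":0,"dz":0,"wx":0,"wy":0,"wz":0,"gripper":0.3},{"dx":0,"dy":0,"dz":-0.05,"wx":0,"wy":0,"wz":0,"gripper":1},{"dx":0,"dy":0,"dz":-0.1,"wx":0,"wy":0,"wz":0,"gripper":1},{"dx":-0.04,"dy":0.01,"dz":-0.137,"wx":0,"wy":0,"wz":6,"gripper":1},{"dx":-0.147,"dy":0.024,"dz":-0.137,"wx":0,"wy":0,"wz":20,"gripper":1},{"dx":-0.147,"dy":0.024,"dz":-0.137,"wx":0,"wy":0,"wz":20,"gripper":1},{"dx":-0.147,"dy":0.024,"dz":-0.137,"wx":0,"wy":0,"wz":20,"gripper":1},{"dx":-0.147,"dy":0.024,"dz":-0.137,"wx":0,"wy":0,"wz":20,"gripper":1}]'
python3 - <<'E'
from h import *
s=st();snap('wrist','w9');snap('side','s9');snap('scene','sc9')
E
```

```text
time: 11.3
tool_pos: [521.2, -91.2, 249.4]
tcp_rot: [-3.138, 0.127, -0.003]
contact_force: [0.2, 0.8, -0.1]
width: 85.4
11.3 [521.2 -91.2 249.4] [-3.138e+00  1.270e-01 -3.000e-03] [ 0.2  0.8 -0.1] [ 0.01 -0.03 -0.  ] w 85.4
```

View pics/w9.png

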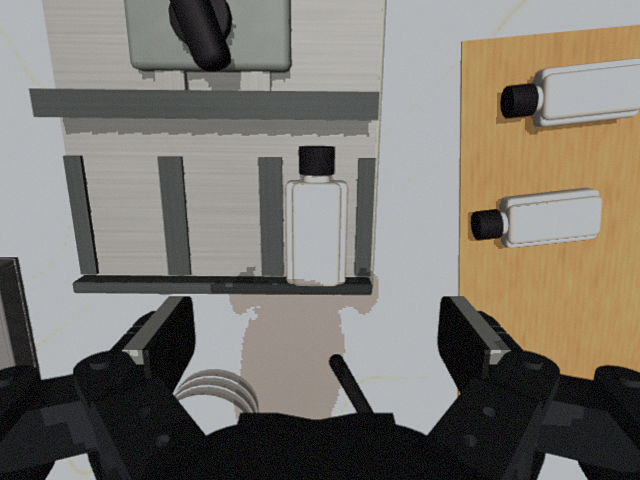

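View pics/s9.png

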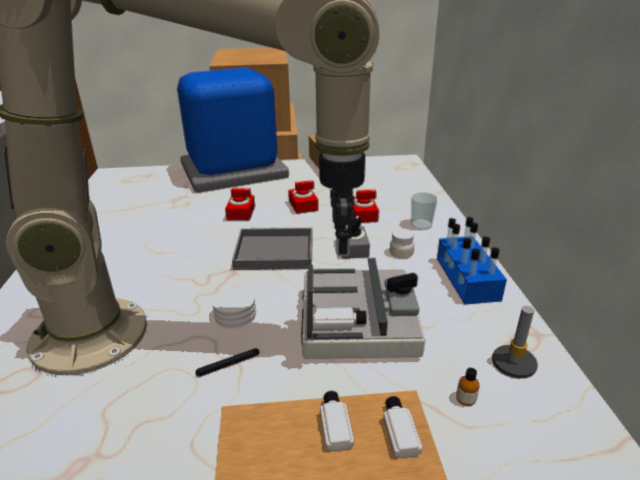

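```bash
python3 - <<'E'
from h import *
np.set_printoptions(precision=1,suppress=True)
s=load('w9');P=lambda u,v,z:plane('wrist',u,v,z,s)[:2]
M=R.from_rotvec(s['tcp_rot']).as_matrix();print('toolx yaw',np.degrees(np.arctan2(M[1,0],M[0,0])))
a,b=P(75,279,78),P(371,283,78);print('fence inner top',a,b,np.degrees(np.arctan2(*(a-b)[::-1])))
a,b=P(30,90,95),P(378,93,95);print('jaw outer top',a,b)
a,b=P(35,116,95),P(378,119,95);print('jaw lip top',a,b,np.degrees(np.arctan2(*(a-b)[::-1])))
for v in (190,260): print('land edges',v)
E
python3 - <<'E'
from h import *
crop('w9','c5',60,80,400,300,2.3)
crop('w9','c6',450,40,640,260,3)
E
```

```text
toolx yaw -4.62466582726023
fence inner top [485.8 100.9] [ 464.1 -129. ] 84.61678573886259
jaw outer top [622.9  87.9] [ 603.4 -137.5]
jaw lip top [606.8  88.9] [ 587.1 -136.8] 85.01713666496488
land edges 190
land edges 260
```

View pics/c5.png

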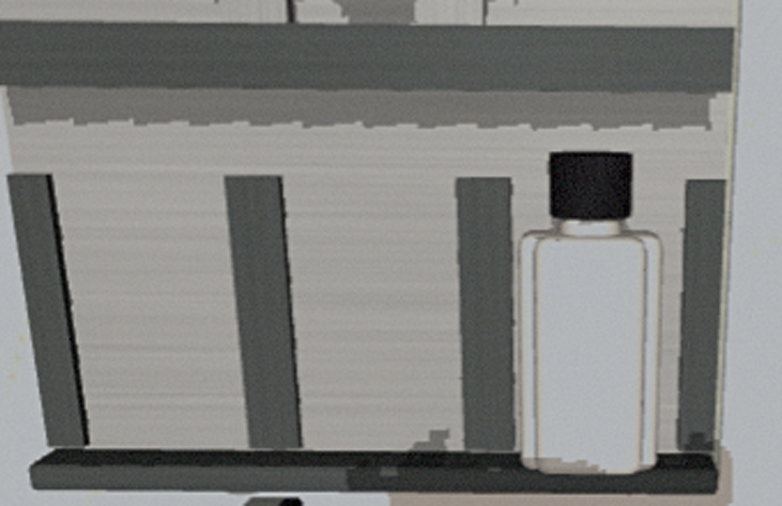

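View pics/c6.png

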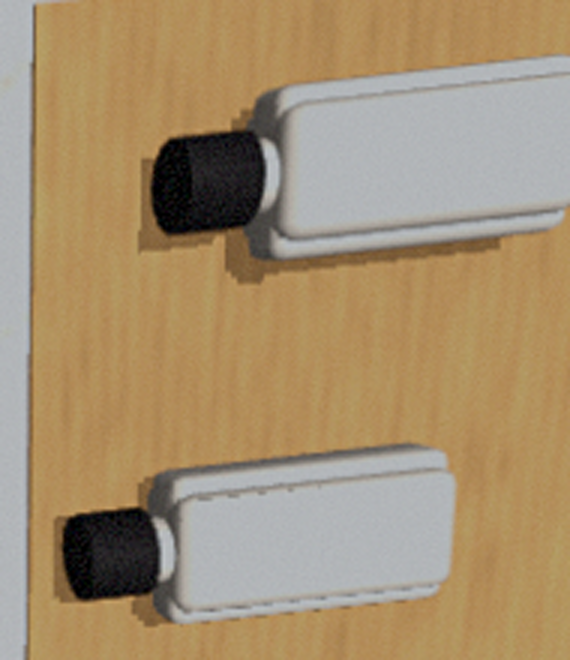

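Run:
```python
from h import *
np.set_printoptions(precision=1,suppress=True)
s=load('w9');P=lambda u,v,z:plane('wrist',u,v,z,s)[:2]
C=lambda u,v,z:P(60+u/2.3,80+v/2.3,z)
yaw=-0.0865;ux=np.array([np.cos(yaw),np.sin(yaw)]);uy=np.array([-ux[1],ux[0]])
B=np.array([526.5,-16.6])
loc=lambda p:np.array([(p-B)@ux,(p-B)@uy])
print('fence bottom',loc(C(80,449,60)),loc(C(716,455,60)),'top',loc(C(60,465,78)),loc(C(700,470,78)))
print('lip',loc(C(10,88,95)),loc(C(730,92,95)))
print('lands z64 at v300: ',[loc(C(u,300,64)) for u in(33,63,237,288,461,512,684,723)])
print('lands z64 at v420: ',[loc(C(u,420,64)) for u in(47,83,248,298,463,514,680,718)])
print('bottle top sides z88 (edge at z74)', [loc(C(u,350,76)) for u in(521,660)],'cap',loc(C(591,153,74+11)),'base',loc(C(590,472,80)))
D=lambda u,v,z:P(450+u/3,40+v/3,z)
for nm,cap,sides in(('f2',(153,185),((300,88),(300,250))),('f1',(63,556),((330,458),(330,607)))):
    print(nm,D(*cap,18),[D(*p,16) for p in sides])
print('f1 top face', [D(*p,28) for p in((180,497),(450,470),(450,590),(180,610))])
print('f2 top face', [D(*p,28) for p in((282,105),(282,238))],[P(*p,28) for p in((638,62),(638,115))])
```

```text
fence bottom [-54.4 108.1] [ -55.1 -120. ] top [-53.3 105.3] [ -53.6 -112.2]
lip [69.6 93. ] [  70.1 -114.2]
lands z64 at v300:  [array([  0.9, 114.5]), array([  0.9, 104.3]), array([ 1.4, 45.5]), array([ 1.5, 28.2]), array([  1.9, -30.5]), array([  2.1, -47.8]), array([   2.5, -106.2]), array([   2.6, -119.4])]
lands z64 at v420:  [array([-42.1, 115.9]), array([-42. , 103.3]), array([-41.6,  45.5]), array([-41.5,  28. ]), array([-41.1, -30. ]), array([-40.9, -47.9]), array([ -40.5, -106.2]), array([ -40.4, -119.6])]
bottle top sides z88 (edge at z74) [array([-12.3, -51.6]), array([-12. , -97.6])] cap [ 52.1 -74.2] base [-53.8 -74.7]
f2 [ 592.8 -250.9] [array([ 615. , -290.7]), array([ 571.9, -293.8])]
f1 [ 488.  -228.2] [array([ 511.2, -306.9]), array([ 464.9, -310.4])]
f1 top face [array([ 505.8, -257.7]), array([ 507.5, -334.1]), array([ 471.4, -337.8]), array([ 471.5, -259.2])]
f2 top face [array([ 610.2, -279.8]), array([ 575.9, -282.1])] [array([ 613.8, -352.7]), array([ 573.1, -357.9])]
```

```bash
python3 -m crank '[{"dx":-0.002,"dy":0,"dz":0.05,"wx":0,"wy":0,"wz":0.3,"gripper":1},{"dx":-0.002,"dy":0,"dz":0.1,"wx":0,"wy":0,"wz":0.3,"gripper":1},{"dx":-0.002,"dy":0,"dz":0.14,"wx":0,"wy":0,"wz":0.3,"gripper":1},{"dx":-0.002,"dy":0,"dz":0.157,"wx":0,"wy":0,"wz":0.3,"gripper":1},{"dx":-0.002,"dy":0,"dz":0.166,"wx":0,"wy":0,"wz":0.3,"gripper":1},{"dx":-0.002,"dy":0,"dz":0.166,"wx":0,"wy":0,"wz":0.3,"gripper":-1},{"dx":-0.002,"dy":0,"dz":0.166,"wx":0,"wy":0,"wz":0.3,"gripper":-1},{"dx":-0.002,"dy":0,"dz":0.166,"wx":0,"wy":0,"wz":0.3,"gripper":-1},{"dx":-0.002,"dy":0,"dz":0.166,"wx":0,"wy":0,"wz":0.3,"gripper":-1},{"dx":-0.002,"dy":0,"dz":0.166,"wx":0,"wy":0,"wz":0.3,"gripper":-1}]' 60
python3 - <<'E'
from h import *
s=st();snap('wrist','w10')
E
```

```text
time: 12.45
tool_pos: [521.8, -90.2, 84.0]
tcp_rot: [-3.139, 0.133, -0.006]
contact_force: [0.4, -0.4, 5.9]
width: 44.5
12.45 [521.8 -90.2  84. ] [-3.139  0.133 -0.006] [ 0.4 -0.4  5.9] [-0.05 -0.02  0.06] w 44.5
```

View pics/w10.png

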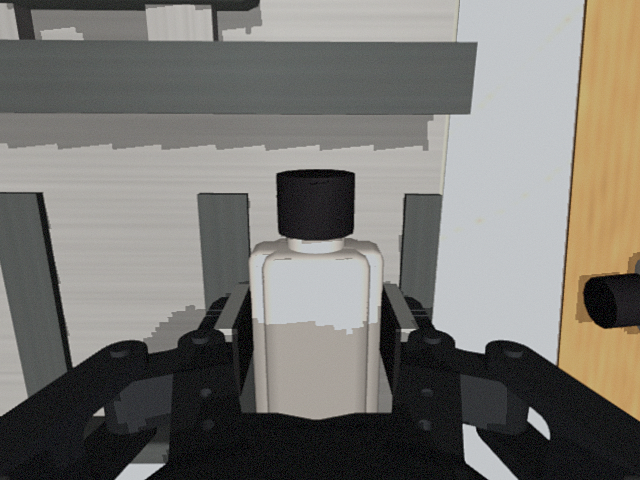

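```bash
python3 -m crank '[{"dx":0,"dy":0,"dz":-0.03,"wx":0,"wy":0,"wz":0,"gripper":-1},{"dx":0,"dy":0,"dz":-0.06,"wx":0,"wy":0,"wz":0,"gripper":-1},{"dx":0,"dy":0,"dz":-0.09,"wx":0,"wy":0,"wz":0,"gripper":-1},{"dx":-0.015,"dy":-0.036,"dz":-0.09,"wx":0,"wy":0,"wz":0,"gripper":-1},{"dx":-0.034,"dy":-0.08,"dz":-0.09,"wx":0,"wy":0,"wz":0,"gripper":-1},{"dx":-0.052,"dy":-0.124,"dz":-0.09,"wx":0,"wy":0,"wz":0,"gripper":-1},{"dx":-0.07,"dy":-0.168,"dz":-0.09,"wx":0,"wy":0,"wz":0,"gripper":-1},{"dx":-0.089,"dy":-0.212,"dz":-0.09,"wx":0,"wy":0,"wz":0,"gripper":-1},{"dx":-0.107,"dy":-0.256,"dz":-0.09,"wx":0,"wy":0,"wz":0,"gripper":-1},{"dx":-0.125,"dy":-0.3,"dz":-0.09,"wx":0,"wy":0,"wz":0,"gripper":-1}]'
python3 -m crank '[{"dx":-0.015,"dy":-0.036,"dz":0,"wx":0,"wy":0,"wz":0,"gripper":-1},{"dx":-0.0285,"dy":-0.066,"dz":0,"wx":0,"wy":0,"wz":0,"gripper":-1},{"dx":-0.0285,"dy":-0.066,"dz":0,"wx":0,"wy":0,"wz":0,"gripper":-1}]'
python3 - <<'E'
from h import *
s=st();snap('wrist','w11');snap('side','s11')
E
```

```text
time: 13.5
tool_pos: [420.2, 221.1, 172.9]
tcp_rot: [-3.138, 0.133, -0.001]
contact_force: [0.8, 0.7, -1.9]
width: 44.3
time: 13.8
tool_pos: [395.5, 292.8, 172.6]
tcp_rot: [-3.137, 0.12, 0.001]
contact_force: [-0.6, 0.3, -2.3]
width: 44.1
13.8 [395.5 292.8 172.6] [-3.137e+00  1.200e-01  1.000e-03] [-0.6  0.3 -2.3] [-0.03 -0.04  0.03] w 44.1
```

View pics/w11.png

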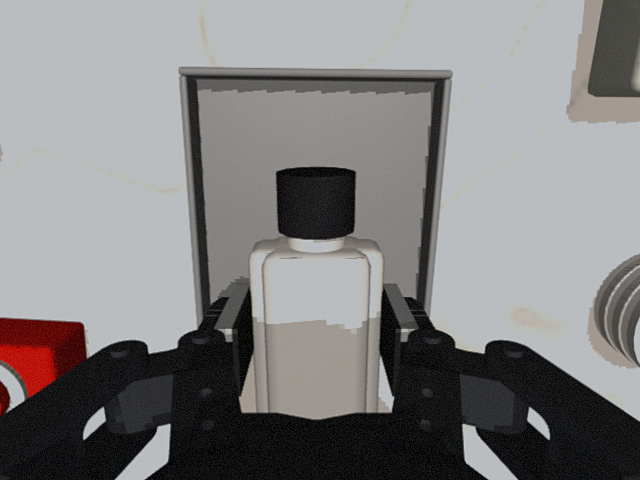

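View pics/s11.png

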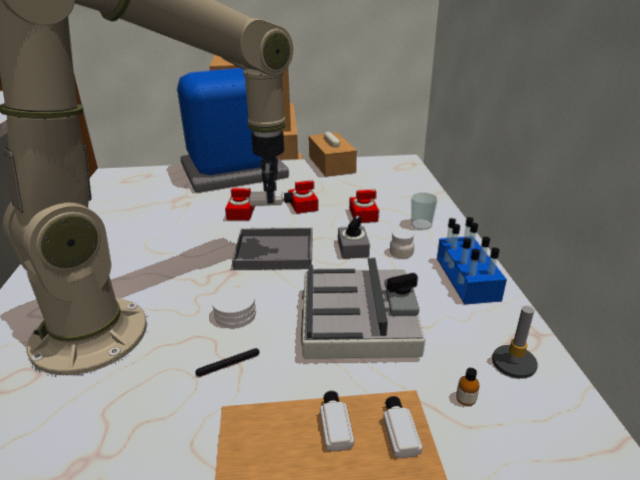

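Run:
```python
from h import *
np.set_printoptions(precision=1,suppress=True)
s=load('w11');P=lambda u,v,z:plane('wrist',u,v,z,s)[:2]
a,b=P(181,69,30),P(452,71,30);ux=np.array([np.cos(-.085),np.sin(-.085)]);print(a,b,(a+b)/2,(a+b)/2-100*ux)
```

```text
[499.9 369.2] [486.2 203. ] [493.  286.1] [393.4 294.6]
```

```bash
python3 -m crank '[{"dx":0,"dy":0,"dz":0.05,"wx":0,"wy":0,"wz":0,"gripper":-1},{"dx":0,"dy":0,"dz":0.09,"wx":0,"wy":0,"wz":0,"gripper":-1},{"dx":0,"dy":0,"dz":0.12,"wx":0,"wy":0,"wz":0,"gripper":-1},{"dx":0,"dy":0,"dz":0.135,"wx":0,"wy":0,"wz":0,"gripper":-1},{"dx":0,"dy":0,"dz":0.142,"wx":0,"wy":0,"wz":0,"gripper":-1},{"dx":0,"dy":0,"dz":0.142,"wx":0,"wy":0,"wz":0,"gripper":-1}]'
python3 -m crank '[{"dx":0,"dy":0,"dz":0,"wx":0,"wy":0,"wz":0,"gripper":0.6},{"dx":0,"dy":0,"dz":0,"wx":0,"wy":0,"wz":0,"gripper":0.6},{"dx":0,"dy":0,"dz":0,"wx":0,"wy":0,"wz":0,"gripper":0.6},{"dx":0,"dy":0,"dz":-0.04,"wx":0,"wy":0,"wz":0,"gripper":0.6},{"dx":0,"dy":0,"dz":-0.09,"wx":0,"wy":0,"wz":0,"gripper":1},{"dx":0,"dy":0,"dz":-0.14,"wx":0,"wy":0,"wz":0,"gripper":1},{"dx":0,"dy":0,"dz":-0.2,"wx":0,"wy":0,"wz":0,"gripper":1},{"dx":0,"dy":0,"dz":-0.2,"wx":0,"wy":0,"wz":0,"gripper":1}]'
python3 - <<'E'
from h import *
s=st();snap('wrist','w12');snap('side','s12')
E
```

```text
time: 14.5
tool_pos: [398.8, 286.0, 30.4]
tcp_rot: [3.137, -0.136, -0.001]
contact_force: [0.4, -0.2, -1.5]
width: 44.3
time: 15.3
tool_pos: [400.6, 289.3, 237.3]
tcp_rot: [-3.131, 0.133, -0.013]
contact_force: [0.2, 0.8, 0.6]
width: 85.7
15.3 [400.6 289.3 237.3] [-3.131  0.133 -0.013] [0.2 0.8 0.6] [-0.04  0.01 -0.04] w 85.7
```

View pics/w12.png

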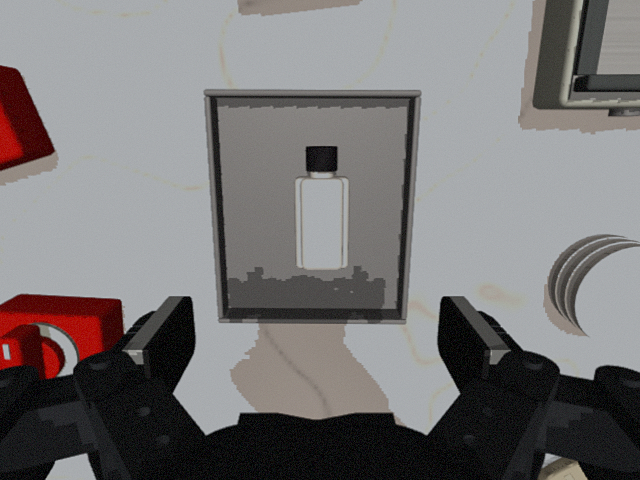

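View pics/s12.png

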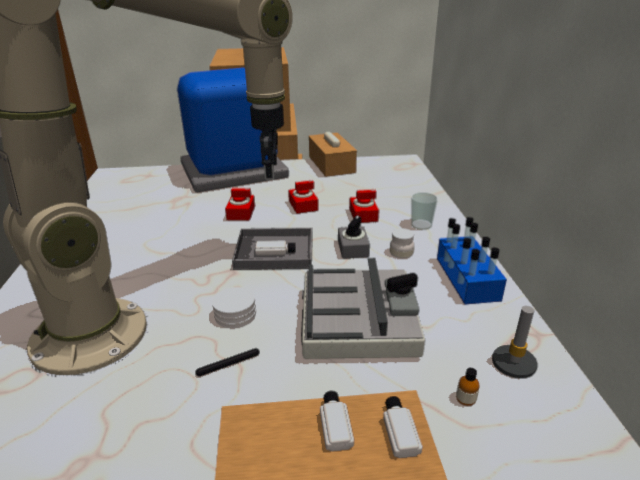

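```bash
python3 -m crank '[{"dx":0.04,"dy":0.03,"dz":-0.005,"wx":0,"wy":0,"wz":-8,"gripper":1},{"dx":0.08,"dy":0.07,"dz":-0.01,"wx":0,"wy":0,"wz":-16,"gripper":1},{"dx":0.1,"dy":0.118,"dz":-0.01,"wx":0,"wy":0,"wz":-24,"gripper":1},{"dx":0.11,"dy":0.166,"dz":-0.01,"wx":0,"wy":0,"wz":-32,"gripper":1},{"dx":0.115,"dy":0.214,"dz":-0.01,"wx":0,"wy":0,"wz":-40,"gripper":1},{"dx":0.12,"dy":0.262,"dz":-0.01,"wx":0,"wy":0,"wz":-48,"gripper":1},{"dx":0.125,"dy":0.31,"dz":-0.01,"wx":0,"wy":0,"wz":-56,"gripper":1},{"dx":0.13,"dy":0.358,"dz":-0.01,"wx":0,"wy":0,"wz":-64,"gripper":1},{"dx":0.137,"dy":0.406,"dz":-0.01,"wx":0,"wy":0,"wz":-72,"gripper":1},{"dx":0.137,"dy":0.454,"dz":-0.01,"wx":0,"wy":0,"wz":-80,"gripper":1}]'
python3 - <<'E'
from h import *
s=st();print(s['joints'].round(2))
d=np.array([489,-281,248])-s['tool_pos'];print((inv(d)/1000).round(4))
M=R.from_rotvec(s['tcp_rot']).as_matrix();print('tooly yaw',np.degrees(np.arctan2(M[1,1],M[0,1])))
E
```

```text
time: 16.4
tool_pos: [497.1, -118.9, 238.1]
tcp_rot: [-2.573, -1.799, 0.004]
contact_force: [0.4, 0.0, 0.1]
width: 85.3
16.4 [ 497.1 -118.9  238.1] [-2.573 -1.799  0.004] [0.4 0.  0.1] [-0.01 -0.01  0.02] w 85.3
[-0.13  0.14  0.33  1.71 -0.05  1.3  -0.13]
[-0.155   0.048  -0.0099]
tooly yaw -20.065108318320537
```

```bash
python3 -m crank '[{"dx":-0.045,"dy":0.014,"dz":-0.01,"wx":0,"wy":0,"wz":-8,"gripper":1},{"dx":-0.09,"dy":0.028,"dz":-0.01,"wx":0,"wy":0,"wz":-16,"gripper":1},{"dx":-0.13,"dy":0.04,"dz":-0.01,"wx":0,"wy":0,"wz":-20,"gripper":1},{"dx":-0.155,"dy":0.048,"dz":-0.01,"wx":0,"wy":0,"wz":-20,"gripper":1},{"dx":-0.155,"dy":0.048,"dz":-0.01,"wx":0,"wy":0,"wz":-20,"gripper":1},{"dx":-0.155,"dy":0.048,"dz":-0.01,"wx":0,"wy":0,"wz":-20,"gripper":1}]'
python3 - <<'E'
from h import *
s=st();print(s['joints'].round(2))
snap('wrist','w13')
E
```

```text
time: 17.0
tool_pos: [488.3, -279.3, 248.2]
tcp_rot: [-2.228, -2.21, 0.002]
contact_force: [0.0, 1.0, 0.1]
width: 85.4
17.0 [ 488.3 -279.3  248.2] [-2.228e+00 -2.210e+00  2.000e-03] [0.  1.  0.1] [ 0.01  0.04 -0.03] w 85.4
[ 0.12  0.26  0.42  1.56 -0.11  1.35  0.54]
```

View pics/w13.png

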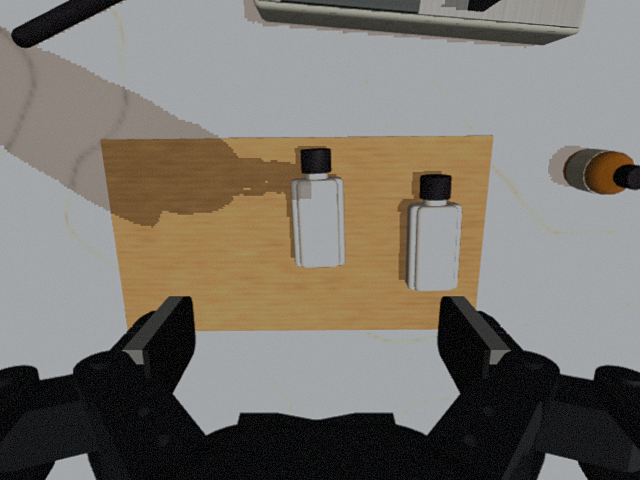

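Run:
```python
from h import *
np.set_printoptions(precision=1,suppress=True)
s=load('w13');P=lambda u,v,z:plane('wrist',u,v,z,s)[:2]
for nm,c,b,l,r in (('f1',(315.5,150),(320.5,268),(292.5,220),(343,220)),('f2',(436,176),(432,291),(407,245),(461,245))):
    C=P(*c,22);Bb=P(*b,20);L=P(*l,14);Rr=P(*r,14);print(nm,C,Bb,'mid',(C+Bb)/2,'len',np.linalg.norm(C-Bb),'yaw',np.degrees(np.arctan2(*(C-Bb)[::-1])),'sides',L,Rr,(L+Rr)/2)
```

```text
f1 [ 487.3 -233.3] [ 491.1 -340.2] mid [ 489.2 -286.8] len 107.02151522686802 yaw 92.03822198514048 sides [ 465.8 -296. ] [ 511.7 -296.3] [ 488.8 -296.2]
f2 [ 591. -256.] [ 595.3 -363.7] mid [ 593.2 -309.8] len 107.72060329378085 yaw 92.30870971517673 sides [ 571.1 -320.4] [ 620.8 -320.7] [ 595.9 -320.5]
```

```bash
python3 -m crank '[{"dx":-0.0067,"dy":0.001,"dz":0.05,"wx":0,"wy":0,"wz":-2,"gripper":1},{"dx":-0.0067,"dy":0.001,"dz":0.1,"wx":0,"wy":0,"wz":-2,"gripper":1},{"dx":-0.0067,"dy":0.001,"dz":0.15,"wx":0,"wy":0,"wz":-2,"gripper":1},{"dx":-0.0067,"dy":0.001,"dz":0.19,"wx":0,"wy":0,"wz":-2,"gripper":1},{"dx":-0.0067,"dy":0.001,"dz":0.212,"wx":0,"wy":0,"wz":-2,"gripper":1},{"dx":-0.0067,"dy":0.001,"dz":0.224,"wx":0,"wy":0,"wz":-2,"gripper":1},{"dx":-0.0067,"dy":0.001,"dz":0.224,"wx":0,"wy":0,"wz":-2,"gripper":1}]'
python3 -m crank '[{"dx":0,"dy":0,"dz":0,"wx":0,"wy":0,"wz":0,"gripper":-1},{"dx":0,"dy":0,"dz":0,"wx":0,"wy":0,"wz":0,"gripper":-1},{"dx":0,"dy":0,"dz":0,"wx":0,"wy":0,"wz":0,"gripper":-1},{"dx":0,"dy":0,"dz":0,"wx":0,"wy":0,"wz":0,"gripper":-1},{"dx":0,"dy":0,"dz":0,"wx":0,"wy":0,"wz":0,"gripper":-1},{"dx":0,"dy":0,"dz":0,"wx":0,"wy":0,"wz":0,"gripper":-1}]' 60
python3 - <<'E'
from h import *
s=st();snap('wrist','w14')
E
```

```text
time: 17.75
tool_pos: [489.6, -284.1, 24.7]
tcp_rot: [-2.185, -2.252, 0.001]
contact_force: [0.3, -0.1, 0.7]
width: 85.1
time: 18.35
tool_pos: [491.1, -286.6, 28.1]
tcp_rot: [2.188, 2.251, 0.002]
contact_force: [-1.1, 0.1, 7.1]
width: 44.7
18.35 [ 491.1 -286.6   28.1] [2.188e+00 2.251e+00 2.000e-03] [-1.1  0.1  7.1] [ 0.25  0.32 -0.03] w 44.7
```

View pics/w14.png

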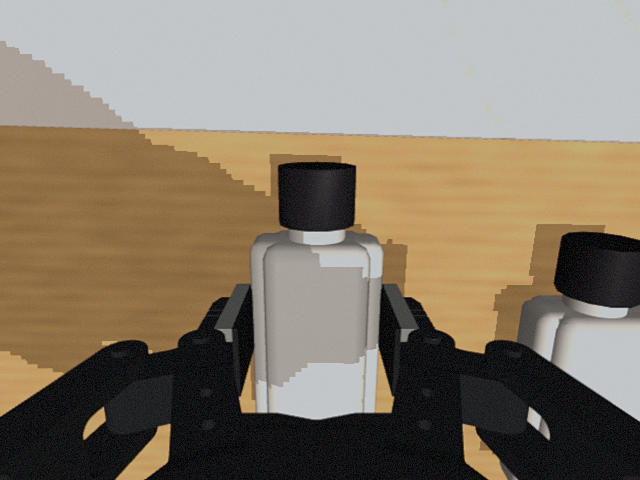

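```bash
python3 -m crank '[{"dx":0,"dy":0,"dz":-0.04,"wx":0,"wy":0,"wz":0,"gripper":-1},{"dx":0,"dy":0,"dz":-0.08,"wx":0,"wy":0,"wz":0,"gripper":-1},{"dx":0,"dy":0,"dz":-0.12,"wx":0,"wy":0,"wz":8,"gripper":-1},{"dx":0.02,"dy":0.005,"dz":-0.15,"wx":0,"wy":0,"wz":16,"gripper":-1},{"dx":0.05,"dy":0.01,"dz":-0.15,"wx":0,"wy":0,"wz":24,"gripper":-1},{"dx":0.08,"dy":0.016,"dz":-0.15,"wx":0,"wy":0,"wz":32,"gripper":-1},{"dx":0.11,"dy":0.023,"dz":-0.15,"wx":0,"wy":0,"wz":40,"gripper":-1},{"dx":0.14,"dy":0.03,"dz":-0.15,"wx":0,"wy":0,"wz":48,"gripper":-1},{"dx":0.17,"dy":0.037,"dz":-0.15,"wx":0,"wy":0,"wz":56,"gripper":-1},{"dx":0.19,"dy":0.044,"dz":-0.15,"wx":0,"wy":0,"wz":64,"gripper":-1}]'
python3 -m crank '[{"dx":0,"dy":0,"dz":0,"wx":0,"wy":0,"wz":8,"gripper":-1},{"dx":0,"dy":0,"dz":0,"wx":0,"wy":0,"wz":16,"gripper":-1},{"dx":0,"dy":0,"dz":0,"wx":0,"wy":0,"wz":24,"gripper":-1},{"dx":0,"dy":0,"dz":0,"wx":0,"wy":0,"wz":32,"gripper":-1},{"dx":0,"dy":0,"dz":0,"wx":0,"wy":0,"wz":33,"gripper":-1},{"dx":0,"dy":0,"dz":0,"wx":0,"wy":0,"wz":33,"gripper":-1}]'
python3 - <<'E'
from h import *
s=st();snap('wrist','w15');snap('side','s15')
M=R.from_rotvec(s['tcp_rot']).as_matrix();print('tooly yaw',np.degrees(np.arctan2(M[1,1],M[0,1])))
print(inv(np.array([527,-94,84])-s['tool_pos']).round(1))
E
```

```text
time: 19.4
tool_pos: [528.9, -92.2, 176.8]
tcp_rot: [-3.051, -0.744, -0.002]
contact_force: [0.3, 0.4, -1.9]
width: 44.2
time: 20.0
tool_pos: [528.7, -94.8, 176.6]
tcp_rot: [-3.138, 0.142, -0.001]
contact_force: [0.4, -1.2, -1.1]
width: 44.4
20.0 [528.7 -94.8 176.6] [-3.138e+00  1.420e-01 -1.000e-03] [ 0.4 -1.2 -1.1] [0.02 0.04 0.02] w 44.4
tooly yaw -95.19685350818133
[-1.8 -0.6 92.6]
```

View pics/w15.png

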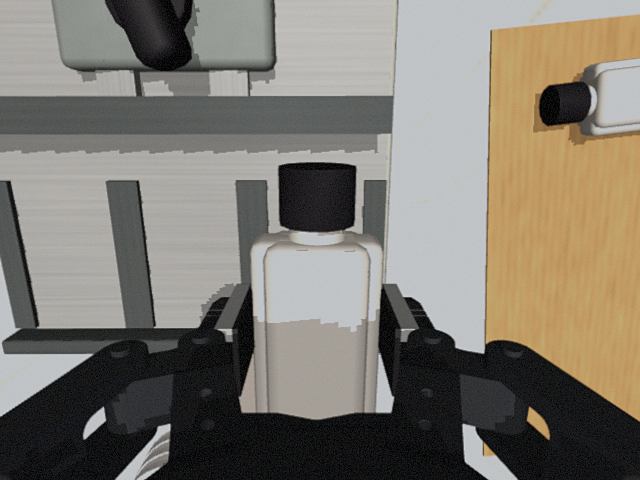

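View pics/s15.png

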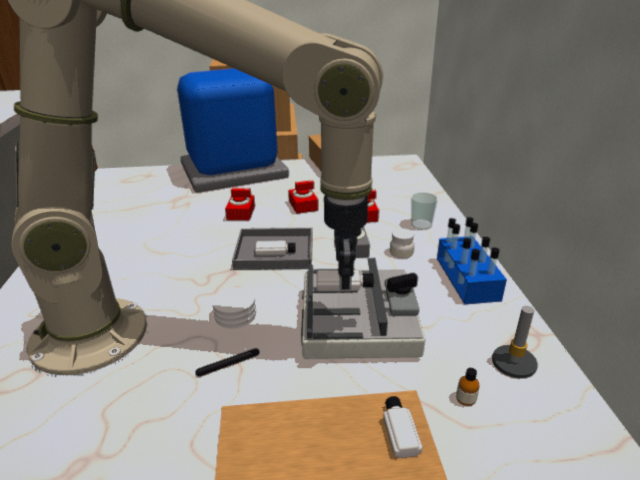

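```bash
python3 -m crank '[{"dx":-0.002,"dy":0,"dz":0.04,"wx":0,"wy":0,"wz":0,"gripper":-1},{"dx":-0.002,"dy":0,"dz":0.07,"wx":0,"wy":0,"wz":0,"gripper":-1},{"dx":-0.002,"dy":0,"dz":0.082,"wx":0,"wy":0,"wz":0,"gripper":-1},{"dx":-0.002,"dy":0,"dz":0.087,"wx":0,"wy":0,"wz":0,"gripper":-1},{"dx":-0.002,"dy":0,"dz":0.09,"wx":0,"wy":0,"wz":0,"gripper":-1},{"dx":-0.002,"dy":0,"dz":0.09,"wx":0,"wy":0,"wz":0,"gripper":-1}]'
python3 - <<'E'
from h import *
s=st();snap('side','s16',(280,240,450,370),4)
E
```

```text
time: 20.7
tool_pos: [527.4, -94.9, 87.2]
tcp_rot: [-3.138, 0.147, -0.002]
contact_force: [1.0, -0.1, -2.6]
width: 44.1
20.7 [527.4 -94.9  87.2] [-3.138e+00  1.470e-01 -2.000e-03] [ 1.  -0.1 -2.6] [-0.03 -0.02 -0.02] w 44.1
```

View pics/s16.png

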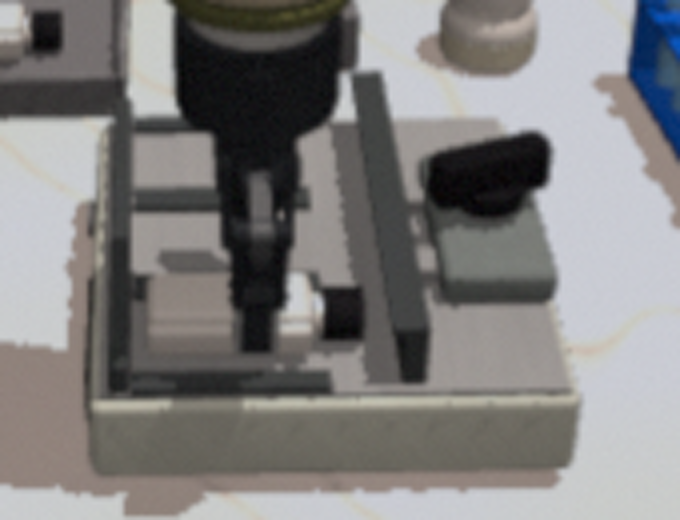

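```bash
python3 -m crank '[{"dx":0,"dy":0,"dz":0.002,"wx":0,"wy":0,"wz":0,"gripper":-1},{"dx":0,"dy":0,"dz":0.004,"wx":0,"wy":0,"wz":0,"gripper":-1},{"dx":0,"dy":0,"dz":0.004,"wx":0,"wy":0,"wz":0,"gripper":-1}]'
python3 -m crank '[{"dx":0,"dy":0,"dz":0,"wx":0,"wy":0,"wz":0,"gripper":0.5},{"dx":0,"dy":0,"dz":0,"wx":0,"wy":0,"wz":0,"gripper":0.5},{"dx":0,"dy":0,"dz":0,"wx":0,"wy":0,"wz":0,"gripper":0.5},{"dx":0,"dy":0,"dz":-0.03,"wx":0,"wy":0,"wz":0,"gripper":0.5},{"dx":0,"dy":0,"dz":-0.08,"wx":0,"wy":0,"wz":0,"gripper":1},{"dx":0,"dy":0,"dz":-0.13,"wx":0,"wy":0,"wz":0,"gripper":1},{"dx":0,"dy":0,"dz":-0.165,"wx":0,"wy":0,"wz":0,"gripper":1},{"dx":0,"dy":0,"dz":-0.165,"wx":0,"wy":0,"wz":0,"gripper":1}]'
python3 - <<'E'
from h import *
s=st();snap('wrist','w17')
print(inv(np.array([594,-310,248])-s['tool_pos']).round(1))
E
```

```text
time: 21.05
tool_pos: [527.8, -94.9, 86.0]
tcp_rot: [-3.136, 0.147, -0.005]
contact_force: [-12.7, 3.9, 29.5]
width: 44.4
time: 21.85
tool_pos: [529.2, -95.5, 252.8]
tcp_rot: [-3.138, 0.148, -0.014]
contact_force: [-0.2, 0.0, -0.5]
width: 85.7
21.85 [529.2 -95.5 252.8] [-3.138  0.148 -0.014] [-0.2  0.  -0.5] [-0.02  0.01 -0.02] w 85.7
[ 84.6 207.5   5.1]
```

View pics/w17.png

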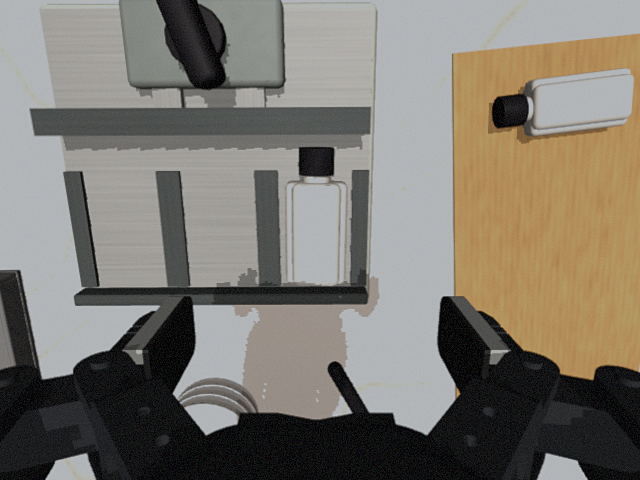

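```bash
cat >> h.py <<'E'
yaw=-0.0865;UX=np.array([np.cos(yaw),np.sin(yaw)]);UY=np.array([-UX[1],UX[0]]);B=np.array([525.7,-17.6])
loc=lambda p:np.array([(p[:2]-B)@UX,(p[:2]-B)@UY])
E
python3 - <<'E'
from h import *
np.set_printoptions(precision=1,suppress=True)
crop('w17','c7',230,90,390,310,3)
s=load('w17')
for x,y,z in((52,-76,85),(60,-76,85),(-52,-76,82),(-45,-76,82),(-52.75,-90,60),(-52.75,-90,78),(0,-53,74),(0,-99,74),(0,-47,64),(0,-105,64)):
    p=B+x*UX+y*UY;print((x,y,z),proj('wrist',[*p,z],s))
E
```

```text
(52, -76, 85) [315.  161.2]
(60, -76, 85) [314.9 149.8]
(-52, -76, 82) [315.9 294.9]
(-45, -76, 82) [315.9 286.6]
(-52.75, -90, 60) [332.7 285.2]
(-52.75, -90, 78) [333.5 293.7]
(0, -53, 74) [285.8 228.4]
(0, -99, 74) [345.3 228.1]
(0, -47, 64) [279.2 225.5]
(0, -105, 64) [351.9 225. ]
```

View pics/c7.png

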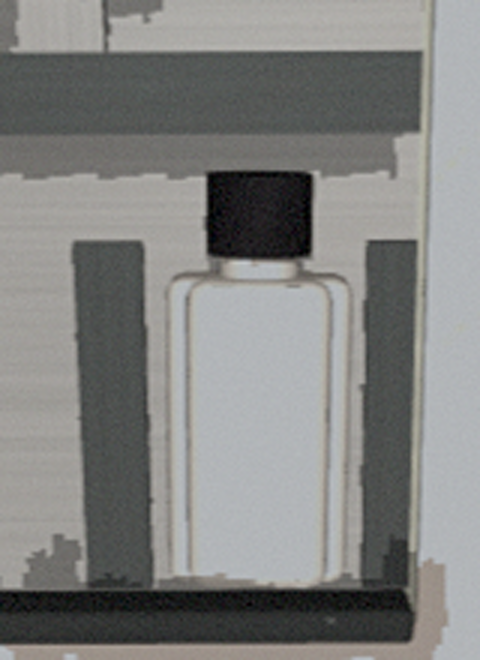

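```bash
python3 -m crank '[{"dx":0.02,"dy":0.04,"dz":0,"wx":0,"wy":0,"wz":-8,"gripper":1},{"dx":0.04,"dy":0.08,"dz":0,"wx":0,"wy":0,"wz":-16,"gripper":1},{"dx":0.06,"dy":0.12,"dz":0,"wx":0,"wy":0,"wz":-24,"gripper":1},{"dx":0.08,"dy":0.16,"dz":0,"wx":0,"wy":0,"wz":-32,"gripper":1},{"dx":0.085,"dy":0.2,"dz":0,"wx":0,"wy":0,"wz":-40,"gripper":1},{"dx":0.085,"dy":0.207,"dz":0,"wx":0,"wy":0,"wz":-48,"gripper":1},{"dx":0.085,"dy":0.207,"dz":0,"wx":0,"wy":0,"wz":-56,"gripper":1},{"dx":0.085,"dy":0.207,"dz":0,"wx":0,"wy":0,"wz":-64,"gripper":1},{"dx":0.085,"dy":0.207,"dz":0,"wx":0,"wy":0,"wz":-72,"gripper":1},{"dx":0.085,"dy":0.207,"dz":0,"wx":0,"wy":0,"wz":-80,"gripper":1}]'
python3 -m crank '[{"dx":0,"dy":0,"dz":0,"wx":0,"wy":0,"wz":-8,"gripper":1},{"dx":0,"dy":0,"dz":0,"wx":0,"wy":0,"wz":-16,"gripper":1},{"dx":0,"dy":0,"dz":0,"wx":0,"wy":0,"wz":-17,"gripper":1},{"dx":0,"dy":0,"dz":0,"wx":0,"wy":0,"wz":-17,"gripper":1}]'
python3 - <<'E'
from h import *
s=st();snap('wrist','w18')
M=R.from_rotvec(s['tcp_rot']).as_matrix();print('tooly yaw',np.degrees(np.arctan2(M[1,1],M[0,1])))
E
```

```text
time: 22.9
tool_pos: [591.4, -308.5, 244.9]
tcp_rot: [-2.491, -1.909, 0.002]
contact_force: [-0.3, 0.8, -0.1]
width: 85.7
time: 23.3
tool_pos: [591.6, -308.6, 245.8]
tcp_rot: [-2.192, -2.248, 0.001]
contact_force: [0.2, -0.8, -0.1]
width: 85.3
23.3 [ 591.6 -308.6  245.8] [-2.192e+00 -2.248e+00  1.000e-03] [ 0.2 -0.8 -0.1] [-0.03 -0.02  0.01] w 85.3
tooly yaw 1.4419362907866895
```

View pics/w18.png

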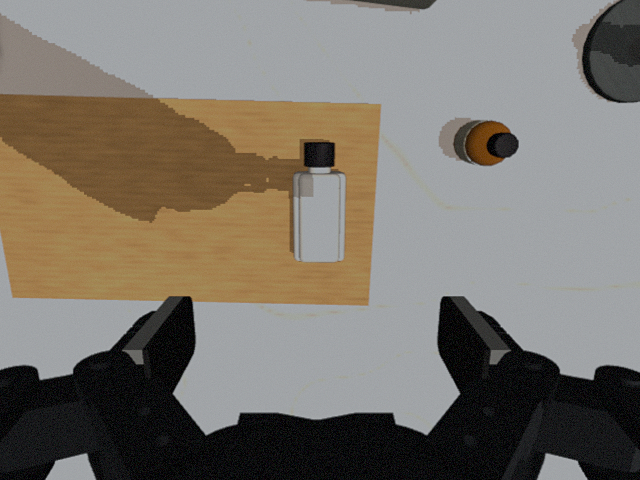

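Run:
```python
from h import *
np.set_printoptions(precision=1,suppress=True)
s=load('w18');P=lambda u,v,z:plane('wrist',u,v,z,s)[:2]
for c,b,l,r in (((319.5,143),(320,262),(294,215),(345,215)),):
    C=P(*c,22);Bb=P(*b,20);L=P(*l,14);Rr=P(*r,14);print(C,Bb,'mid',(C+Bb)/2,np.linalg.norm(C-Bb),'yaw',np.degrees(np.arctan2(*(C-Bb)[::-1])),L,Rr)
    d=(C+Bb)/2-s['tool_pos'][:2];print(inv([*d,26-s['tool_pos'][2]],s))
print('dropper',P(480,160,0),P(505,145,70))
```

```text
[ 592.5 -256.7] [ 596.  -362.8] mid [ 594.3 -309.7] 106.1862989106038 yaw 91.88935428810204 [ 571.5 -320.8] [ 617.3 -319.6]
[ -1.4   3.1 219.8]
dropper [ 737.7 -268.8] [ 726.4 -252.6]
```

```bash
python3 -m crank '[{"dx":-0.001,"dy":0.003,"dz":0.05,"wx":0,"wy":0,"wz":0,"gripper":1},{"dx":-0.001,"dy":0.003,"dz":0.1,"wx":0,"wy":0,"wz":0,"gripper":1},{"dx":-0.001,"dy":0.003,"dz":0.15,"wx":0,"wy":0,"wz":0,"gripper":1},{"dx":-0.001,"dy":0.003,"dz":0.19,"wx":0,"wy":0,"wz":0,"gripper":1},{"dx":-0.001,"dy":0.003,"dz":0.21,"wx":0,"wy":0,"wz":0,"gripper":1},{"dx":-0.001,"dy":0.003,"dz":0.219,"wx":0,"wy":0,"wz":0,"gripper":1},{"dx":-0.001,"dy":0.003,"dz":0.219,"wx":0,"wy":0,"wz":0,"gripper":1}]'
python3 -m crank '[{"dx":0,"dy":0,"dz":0,"wx":0,"wy":0,"wz":0,"gripper":-1},{"dx":0,"dy":0,"dz":0,"wx":0,"wy":0,"wz":0,"gripper":-1},{"dx":0,"dy":0,"dz":0,"wx":0,"wy":0,"wz":0,"gripper":-1},{"dx":0,"dy":0,"dz":0,"wx":0,"wy":0,"wz":0,"gripper":-1},{"dx":0,"dy":0,"dz":0,"wx":0,"wy":0,"wz":0,"gripper":-1},{"dx":0,"dy":0,"dz":0,"wx":0,"wy":0,"wz":0,"gripper":-1}]' 60
python3 - <<'E'
from h import *
s=st();snap('wrist','w19')
E
```

```text
time: 24.05
tool_pos: [594.3, -309.3, 27.0]
tcp_rot: [-2.19, -2.249, 0.002]
contact_force: [-0.1, -0.4, -0.7]
width: 85.4
time: 24.65
tool_pos: [596.1, -310.3, 30.3]
tcp_rot: [2.188, 2.25, 0.002]
contact_force: [-0.9, 0.5, 7.4]
width: 44.2
24.65 [ 596.1 -310.3   30.3] [2.188e+00 2.250e+00 2.000e-03] [-0.9  0.5  7.4] [ 0.09  0.29 -0.04] w 44.2
```

View pics/w19.png

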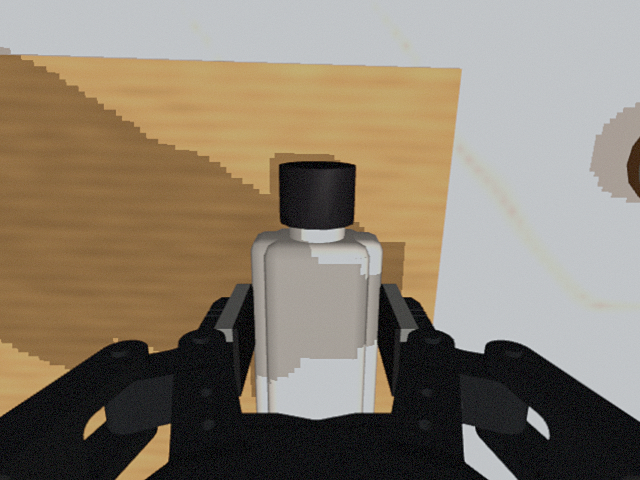

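```bash
python3 -m crank '[{"dx":0,"dy":0,"dz":-0.04,"wx":0,"wy":0,"wz":0,"gripper":-1},{"dx":0,"dy":0,"dz":-0.08,"wx":0,"wy":0,"wz":0,"gripper":-1},{"dx":0,"dy":0,"dz":-0.12,"wx":0,"wy":0,"wz":8,"gripper":-1},{"dx":0.025,"dy":-0.003,"dz":-0.155,"wx":0,"wy":0,"wz":16,"gripper":-1},{"dx":0.07,"dy":-0.008,"dz":-0.155,"wx":0,"wy":0,"wz":24,"gripper":-1},{"dx":0.115,"dy":-0.014,"dz":-0.155,"wx":0,"wy":0,"wz":32,"gripper":-1},{"dx":0.16,"dy":-0.02,"dz":-0.155,"wx":0,"wy":0,"wz":40,"gripper":-1},{"dx":0.205,"dy":-0.026,"dz":-0.155,"wx":0,"wy":0,"wz":48,"gripper":-1},{"dx":0.25,"dy":-0.032,"dz":-0.155,"wx":0,"wy":0,"wz":56,"gripper":-1},{"dx":0.295,"dy":-0.038,"dz":-0.155,"wx":0,"wy":0,"wz":64,"gripper":-1}]'
python3 - <<'E'
from h import *
s=st()
M=R.from_rotvec(s['tcp_rot']).as_matrix();print('tooly yaw',np.degrees(np.arctan2(M[1,1],M[0,1])))
print(inv(np.array([540,57.4,180])-s['tool_pos']).round(1))
E
```

```text
time: 25.7
tool_pos: [548.5, -16.3, 183.8]
tcp_rot: [-3.05, -0.753, -0.001]
contact_force: [1.8, 0.1, -0.8]
width: 43.7
25.7 [548.5 -16.3 183.8] [-3.05e+00 -7.53e-01 -1.00e-03] [ 1.8  0.1 -0.8] [ 0.05 -0.09 -0.01] w 43.7
tooly yaw -62.2725701815142
[ 26.8 -69.2   3.8]
```

```bash
python3 -m crank '[{"dx":0.014,"dy":-0.035,"dz":0,"wx":0,"wy":0,"wz":8,"gripper":-1},{"dx":0.027,"dy":-0.069,"dz":0,"wx":0,"wy":0,"wz":16,"gripper":-1},{"dx":0.027,"dy":-0.069,"dz":0,"wx":0,"wy":0,"wz":24,"gripper":-1},{"dx":0.027,"dy":-0.069,"dz":0,"wx":0,"wy":0,"wz":32.5,"gripper":-1},{"dx":0.027,"dy":-0.069,"dz":0,"wx":0,"wy":0,"wz":32.5,"gripper":-1},{"dx":0.027,"dy":-0.069,"dz":0,"wx":0,"wy":0,"wz":32.5,"gripper":-1}]'
python3 - <<'E'
from h import *
s=st()
M=R.from_rotvec(s['tcp_rot']).as_matrix();print('tooly yaw',np.degrees(np.arctan2(M[1,1],M[0,1])))
print(inv(np.array([540,57.4,90])-s['tool_pos']).round(1));snap('wrist','w20')
E
```

```text
time: 26.3
tool_pos: [540.5, 55.2, 183.6]
tcp_rot: [-3.139, 0.116, -0.0]
contact_force: [0.2, -0.5, -2.0]
width: 44.6
26.3 [540.5  55.2 183.6] [-3.139  0.116 -0.   ] [ 0.2 -0.5 -2. ] [-0.05 -0.02 -0.04] w 44.6
tooly yaw -94.21732417167952
[-0.6 -2.1 93.6]
```

View pics/w20.png

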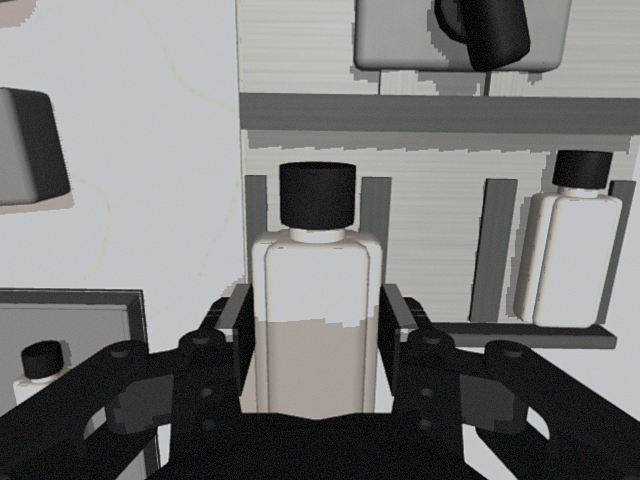

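```bash
python3 -m crank '[{"dx":0,"dy":-0.0015,"dz":0.04,"wx":0,"wy":0,"wz":0.7,"gripper":-1},{"dx":0,"dy":-0.0015,"dz":0.07,"wx":0,"wy":0,"wz":0.7,"gripper":-1},{"dx":0,"dy":-0.0015,"dz":0.085,"wx":0,"wy":0,"wz":0.7,"gripper":-1},{"dx":0,"dy":-0.0015,"dz":0.091,"wx":0,"wy":0,"wz":0.7,"gripper":-1},{"dx":0,"dy":-0.0015,"dz":0.094,"wx":0,"wy":0,"wz":0.7,"gripper":-1},{"dx":0,"dy":-0.0015,"dz":0.094,"wx":0,"wy":0,"wz":0.7,"gripper":-1}]'
python3 - <<'E'
from h import *
s=st()
E
```

```text
time: 26.95
tool_pos: [541.0, 56.7, 89.8]
tcp_rot: [-3.138, 0.14, -0.001]
contact_force: [0.3, 0.5, -1.7]
width: 44.1
26.95 [541.   56.7  89.8] [-3.138e+00  1.400e-01 -1.000e-03] [ 0.3  0.5 -1.7] [ 0.04 -0.04  0.02] w 44.1
```

```bash
python3 -m crank '[{"dx":0,"dy":0,"dz":0.001,"wx":0,"wy":0,"wz":0,"gripper":-1},{"dx":0,"dy":0,"dz":0.002,"wx":0,"wy":0,"wz":0,"gripper":-1},{"dx":0,"dy":0,"dz":0.002,"wx":0,"wy":0,"wz":0,"gripper":-1}]'
```

```text
time: 27.25
tool_pos: [541.3, 57.0, 88.3]
tcp_rot: [-3.138, 0.141, -0.003]
contact_force: [-1.5, 0.7, 3.5]
width: 44.2
```

Touching. Release and rise.

```bash
python3 -m crank '[{"dx":0,"dy":0,"dz":0,"wx":0,"wy":0,"wz":0,"gripper":0.5},{"dx":0,"dy":0,"dz":0,"wx":0,"wy":0,"wz":0,"gripper":0.5},{"dx":0,"dy":0,"dz":0,"wx":0,"wy":0,"wz":0,"gripper":0.5},{"dx":0,"dy":0,"dz":-0.03,"wx":0,"wy":0,"wz":0,"gripper":0.5},{"dx":0,"dy":0,"dz":-0.08,"wx":0,"wy":0,"wz":0,"gripper":1},{"dx":0,"dy":0,"dz":-0.13,"wx":0,"wy":0,"wz":0,"gripper":1},{"dx":0,"dy":0.05,"dz":-0.165,"wx":0,"wy":0,"wz":0,"gripper":1},{"dx":0,"dy":0.075,"dz":-0.165,"wx":0,"wy":0,"wz":0,"gripper":1},{"dx":0,"dy":0.075,"dz":-0.165,"wx":0,"wy":0,"wz":0,"gripper":1}]'
python3 - <<'E'
from h import *
s=st();snap('wrist','w21');snap('side','s21')
E
```

```text
time: 28.15
tool_pos: [534.1, -24.1, 254.7]
tcp_rot: [3.137, -0.154, 0.007]
contact_force: [-0.3, 0.6, -0.4]
width: 85.3
28.15 [534.1 -24.1 254.7] [ 3.137 -0.154  0.007] [-0.3  0.6 -0.4] [-0.05  0.02 -0.01] w 85.3
```

View pics/w21.png

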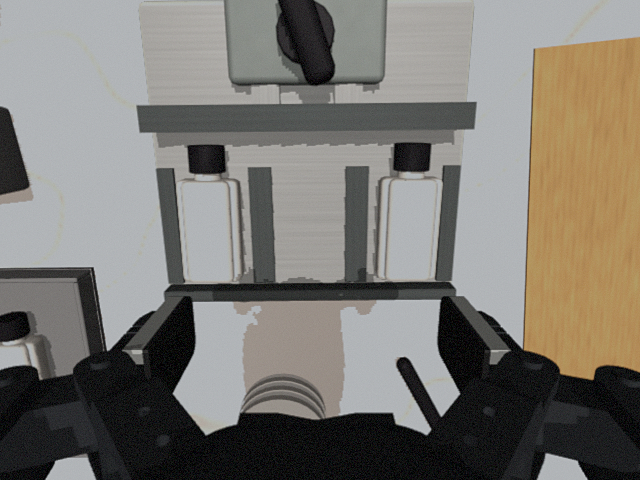

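View pics/s21.png

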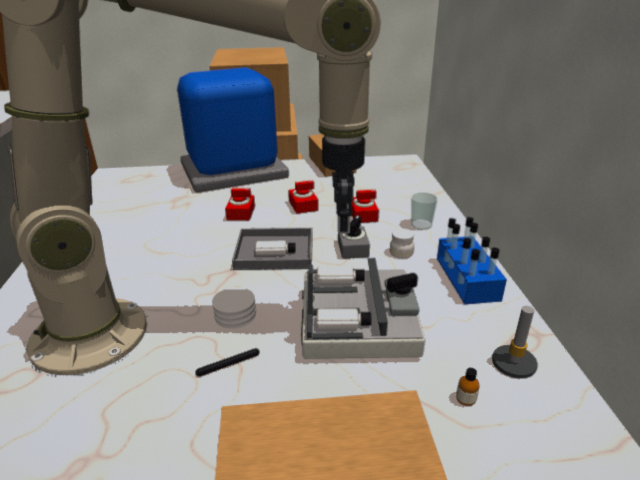

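Run:
```python
from h import *
np.set_printoptions(precision=1,suppress=True)
s=load('w21');P=lambda u,v,z:loc(plane('wrist',u,v,z,s))
print('L cap',P(206,146,85),'sides',P(179,230,74),P(243,230,74)); print('R cap',P(412,144,85),'sides',P(381,230,74),P(440,230,74))
print('lip',P(140,131,95),P(475,129,95)); 
a,b=plane('wrist',283,0,119,s),plane('wrist',323,82,119,s)
print('fence',P(185,283,60),P(440,283,60),'tcp',loc(s['tool_pos']))
K=B+132*UX;print('knob axis',K)
print(inv(np.array([657.8,-29,235])-s['tool_pos'],s))
```

```text
L cap [61.2 72.5] sides [ -2.9 101.6] [-3.5 51.8]
R cap [ 61.1 -74. ] sides [ -4.6 -55.7] [  -5.1 -101.6]
lip [ 72.1 113.9] [  71. -114.]
fence [-52.6 105.9] [ -54.9 -109.1] tcp [ 8.9 -5.8]
knob axis [657.2 -29. ]
[123.5  -7.3  20.3]
```

```bash
python3 -m crank '[{"dx":0.04,"dy":-0.003,"dz":0,"wx":0,"wy":0,"wz":-8,"gripper":0.3},{"dx":0.08,"dy":-0.006,"dz":0.01,"wx":0,"wy":0,"wz":-16,"gripper":0.3},{"dx":0.1235,"dy":-0.007,"dz":0.02,"wx":0,"wy":0,"wz":-20.5,"gripper":0.3},{"dx":0.1235,"dy":-0.007,"dz":0.02,"wx":0,"wy":0,"wz":-20.5,"gripper":0.3},{"dx":0.1235,"dy":-0.007,"dz":0.02,"wx":0,"wy":0,"wz":-20.5,"gripper":0.3}]'
python3 - <<'E'
from h import *
s=st();snap('wrist','w22')
M=R.from_rotvec(s['tcp_rot']).as_matrix();print('tooly yaw',np.degrees(np.arctan2(M[1,1],M[0,1])),s['joints'].round(2))
print(inv(np.array([657.5,-28.8,121])-s['tool_pos'],s))
E
```

```text
time: 28.75
tool_pos: [657.3, -20.7, 229.2]
tcp_rot: [-3.113, -0.421, 0.008]
contact_force: [-0.3, 0.5, 0.6]
width: 55.5
28.75 [657.3 -20.7 229.2] [-3.113 -0.421  0.008] [-0.3  0.5  0.6] [0.02 0.04 0.  ] w 55.5
tooly yaw -74.60200119303813 [-0.36  0.5   0.51  1.31 -0.24  1.39 -1.16]
[ -1.41961265   7.98872246 108.16216413]
```

View pics/w22.png

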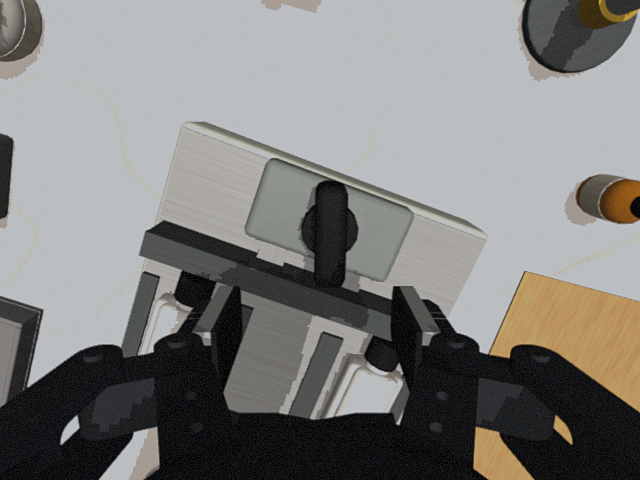

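```bash
python3 -m crank '[{"dx":-0.0015,"dy":0.008,"dz":0.04,"wx":0,"wy":0,"wz":0,"gripper":0.3},{"dx":-0.0015,"dy":0.008,"dz":0.08,"wx":0,"wy":0,"wz":0,"gripper":0.3},{"dx":-0.0015,"dy":0.008,"dz":0.1,"wx":0,"wy":0,"wz":0,"gripper":0.3},{"dx":-0.0015,"dy":0.008,"dz":0.108,"wx":0,"wy":0,"wz":0,"gripper":0.3},{"dx":-0.0015,"dy":0.008,"dz":0.108,"wx":0,"wy":0,"wz":0,"gripper":0.3},{"dx":-0.0015,"dy":0.008,"dz":0.108,"wx":0,"wy":0,"wz":0,"gripper":-1},{"dx":-0.0015,"dy":0.008,"dz":0.108,"wx":0,"wy":0,"wz":0,"gripper":-1},{"dx":-0.0015,"dy":0.008,"dz":0.108,"wx":0,"wy":0,"wz":0,"gripper":-1},{"dx":-0.0015,"dy":0.008,"dz":0.108,"wx":0,"wy":0,"wz":0,"gripper":-1},{"dx":-0.0015,"dy":0.008,"dz":0.108,"wx":0,"wy":0,"wz":0,"gripper":-1}]' 60
python3 - <<'E'
from h import *
s=st()
E
```

```text
time: 29.8
tool_pos: [658.9, -29.3, 126.6]
tcp_rot: [-3.112, -0.42, -0.004]
contact_force: [-4.1, 1.3, 7.5]
width: 18.2
29.8 [658.9 -29.3 126.6] [-3.112 -0.42  -0.004] [-4.1  1.3  7.5] [ 0.49  0.75 -0.04] w 18.2
```

```bash
python3 -m crank '[{"dx":0,"dy":0,"dz":0,"wx":0,"wy":0,"wz":-7,"gripper":-1},{"dx":0,"dy":0,"dz":0,"wx":0,"wy":0,"wz":-15,"gripper":-1},{"dx":0,"dy":0,"dz":0,"wx":0,"wy":0,"wz":-23,"gripper":-1},{"dx":0,"dy":0,"dz":0,"wx":0,"wy":0,"wz":-31,"gripper":-1},{"dx":0,"dy":0,"dz":0,"wx":0,"wy":0,"wz":-39,"gripper":-1},{"dx":0,"dy":0,"dz":0,"wx":0,"wy":0,"wz":-47,"gripper":-1},{"dx":0,"dy":0,"dz":0,"wx":0,"wy":0,"wz":-55,"gripper":-1},{"dx":0,"dy":0,"dz":0,"wx":0,"wy":0,"wz":-63,"gripper":-1},{"dx":0,"dy":0,"dz":0,"wx":0,"wy":0,"wz":-71,"gripper":-1},{"dx":0,"dy":0,"dz":0,"wx":0,"wy":0,"wz":-79,"gripper":-1}]'
python3 - <<'E'
from h import *
s=st();snap('wrist','w23')
E
```

```text
time: 30.8
tool_pos: [658.1, -28.7, 126.6]
tcp_rot: [-2.127, -2.311, -0.003]
contact_force: [-7.4, 4.2, 10.1]
width: 18.2
30.8 [658.1 -28.7 126.6] [-2.127 -2.311 -0.003] [-7.4  4.2 10.1] [ 0.84  1.76 -0.1 ] w 18.2
```

View pics/w23.png

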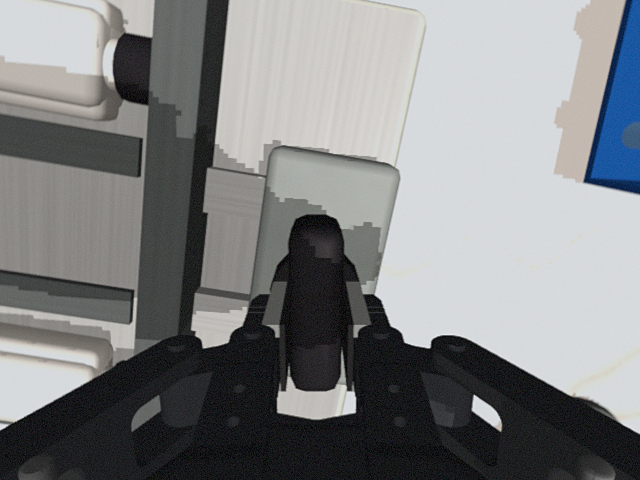

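Knob turning, jaw following. Continue.

```bash
python3 -m crank '[{"dx":0,"dy":0,"dz":0,"wx":0,"wy":0,"wz":-7,"gripper":-1},{"dx":0,"dy":0,"dz":0,"wx":0,"wy":0,"wz":-14,"gripper":-1},{"dx":0,"dy":0,"dz":0,"wx":0,"wy":0,"wz":-21,"gripper":-1},{"dx":0,"dy":0,"dz":0,"wx":0,"wy":0,"wz":-28,"gripper":-1},{"dx":0,"dy":0,"dz":0,"wx":0,"wy":0,"wz":-35,"gripper":-1},{"dx":0,"dy":0,"dz":0,"wx":0,"wy":0,"wz":-42,"gripper":-1},{"dx":0,"dy":0,"dz":0,"wx":0,"wy":0,"wz":-49,"gripper":-1},{"dx":0,"dy":0,"dz":0,"wx":0,"wy":0,"wz":-56,"gripper":-1},{"dx":0,"dy":0,"dz":0,"wx":0,"wy":0,"wz":-63,"gripper":-1},{"dx":0,"dy":0,"dz":0,"wx":0,"wy":0,"wz":-69,"gripper":-1}]'
python3 - <<'E'
from h import *
s=st();snap('wrist','w24')
M=R.from_rotvec(s['tcp_rot']).as_matrix();print('tooly yaw',np.degrees(np.arctan2(M[1,1],M[0,1])))
E
```

```text
time: 31.85
tool_pos: [657.3, -29.3, 126.6]
tcp_rot: [-0.447, -3.109, -0.002]
contact_force: [-11.0, 3.8, 13.1]
width: 18.2
31.85 [657.3 -29.3 126.6] [-4.470e-01 -3.109e+00 -2.000e-03] [-11.    3.8  13.1] [ 0.69  2.43 -0.05] w 18.2
tooly yaw 73.64508163248873
```

View pics/w24.png

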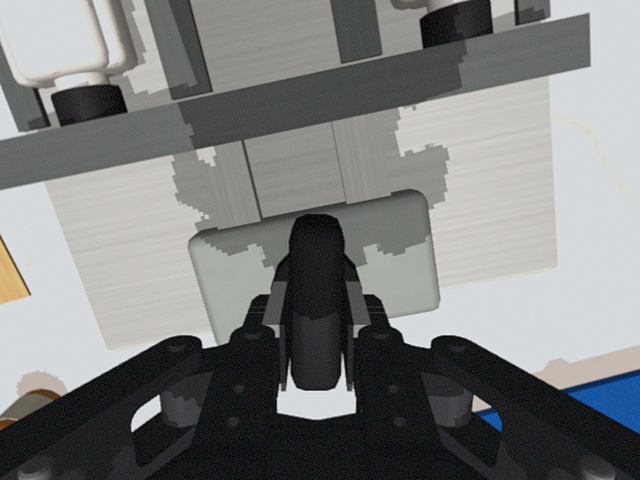

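```bash
python3 -m crank '[{"dx":0,"dy":0,"dz":0,"wx":0,"wy":0,"wz":-3,"gripper":-1},{"dx":0,"dy":0,"dz":0,"wx":0,"wy":0,"wz":-6,"gripper":-1},{"dx":0,"dy":0,"dz":0,"wx":0,"wy":0,"wz":-9,"gripper":-1},{"dx":0,"dy":0,"dz":0,"wx":0,"wy":0,"wz":-11,"gripper":-1},{"dx":0,"dy":0,"dz":0,"wx":0,"wy":0,"wz":-11,"gripper":-1}]'
python3 - <<'E'
from h import *
s=st()
M=R.from_rotvec(s['tcp_rot']).as_matrix();print('tooly yaw',np.degrees(np.arctan2(M[1,1],M[0,1])))
E
```

```text
time: 32.4
tool_pos: [657.3, -29.4, 126.5]
tcp_rot: [-0.153, -3.137, -0.001]
contact_force: [-10.8, 2.9, 12.9]
width: 18.3
32.4 [657.3 -29.4 126.5] [-1.530e-01 -3.137e+00 -1.000e-03] [-10.8   2.9  12.9] [0.6  2.52 0.07] w 18.3
tooly yaw 84.43254278889196
```

```bash
python3 -m crank '[{"dx":0,"dy":0,"dz":0,"wx":0,"wy":0,"wz":0,"gripper":0.3},{"dx":0,"dy":0,"dz":0,"wx":0,"wy":0,"wz":0,"gripper":0.3},{"dx":0,"dy":0,"dz":0,"wx":0,"wy":0,"wz":0,"gripper":0.3},{"dx":0,"dy":0,"dz":-0.05,"wx":0,"wy":0,"wz":0,"gripper":0.3},{"dx":0.03,"dy":0,"dz":-0.1,"wx":0,"wy":0,"wz":0,"gripper":0.3},{"dx":0.06,"dy":0,"dz":-0.13,"wx":0,"wy":0,"wz":0,"gripper":0.3},{"dx":0.06,"dy":0,"dz":-0.13,"wx":0,"wy":0,"wz":0,"gripper":0.3}]'
python3 - <<'E'
from h import *
s=st();snap('wrist','w25');snap('side','s25')
M=R.from_rotvec(s['tcp_rot']).as_matrix();print('tooly yaw',np.degrees(np.arctan2(M[1,1],M[0,1])))
E
```

```text
time: 33.1
tool_pos: [598.8, -23.9, 261.8]
tcp_rot: [0.154, 3.127, 0.001]
contact_force: [1.2, -0.5, 0.7]
width: 55.8
33.1 [598.8 -23.9 261.8] [1.540e-01 3.127e+00 1.000e-03] [ 1.2 -0.5  0.7] [-0.01 -0.02 -0.02] w 55.8
tooly yaw 84.35408823650123
```

View pics/w25.png

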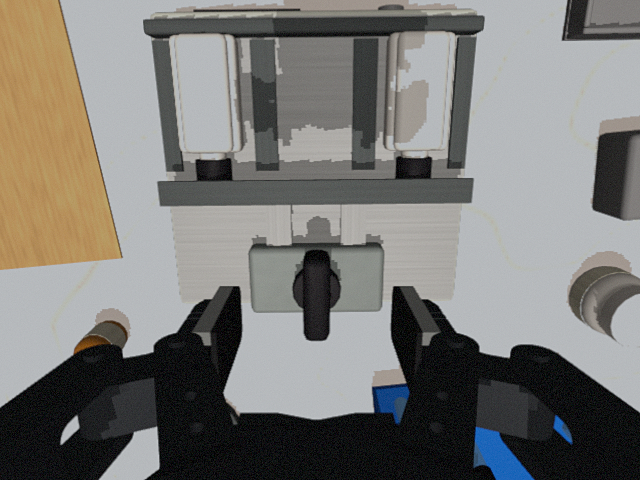

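View pics/s25.png

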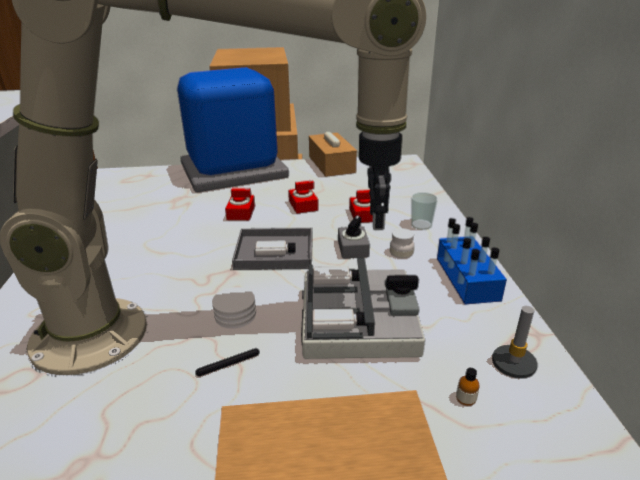

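Run:
```python
from h import *
np.set_printoptions(precision=1,suppress=True)
s=load('w25');P=lambda u,v,z:loc(plane('wrist',u,v,z,s))
print('lip',P(160,182,95),P(472,180,95),'L side',P(386,90,74),P(450,90,74),'R',P(174,90,74),P(240,90,74))
print('base L',P(420,31,80),'R',P(205,34,80),'fence in top',P(300,36,78))
a,b=plane('wrist',316,250,120,s),plane('wrist',316,340,120,s);print(np.degrees(np.arctan2(*(b-a)[:2][::-1])))
print(inv(np.array([607.5,290,230])-s['tool_pos'],s))
crop('s25','c8',280,240,450,370,4)
```

```text
lip [  47.6 -110.8] [ 48.6 113.5] L side [-14.5  52.9] [-13.9  99.4] R [ -16.1 -101. ] [-15.6 -53.1]
base L [-52.   73.8] R [-51.7 -73.8] fence in top [-50.2  -8.6]
-5.581479647406179
[ 22.6 313.2  32. ]
```

View pics/c8.png

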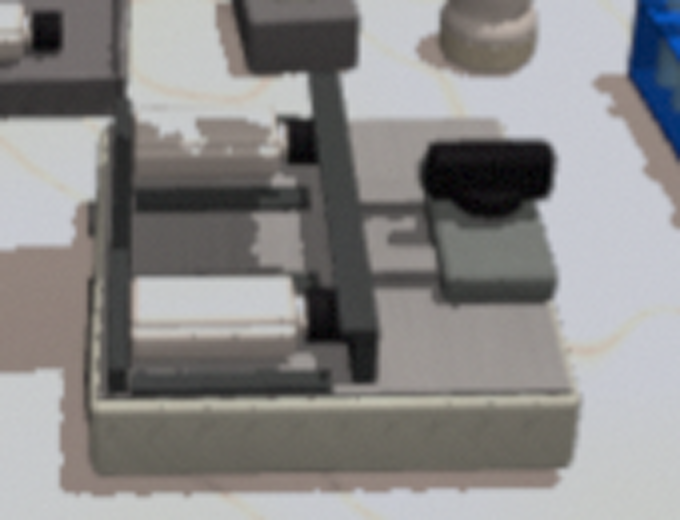

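```bash
python3 -m crank '[{"dx":0.003,"dy":0.04,"dz":0,"wx":0,"wy":0,"wz":-8,"gripper":0.3},{"dx":0.006,"dy":0.085,"dz":0,"wx":0,"wy":0,"wz":-16,"gripper":0.3},{"dx":0.009,"dy":0.13,"dz":0,"wx":0,"wy":0,"wz":-24,"gripper":0.3},{"dx":0.012,"dy":0.175,"dz":0,"wx":0,"wy":0,"wz":-32,"gripper":0.3},{"dx":0.016,"dy":0.22,"dz":0,"wx":0,"wy":0,"wz":-40,"gripper":0.3},{"dx":0.02,"dy":0.265,"dz":0.01,"wx":0,"wy":0,"wz":-48,"gripper":0.3},{"dx":0.0226,"dy":0.313,"dz":0.02,"wx":0,"wy":0,"wz":-56,"gripper":0.3},{"dx":0.0226,"dy":0.313,"dz":0.032,"wx":0,"wy":0,"wz":-64,"gripper":0.3},{"dx":0.0226,"dy":0.313,"dz":0.032,"wx":0,"wy":0,"wz":-65.5,"gripper":0.3},{"dx":0.0226,"dy":0.313,"dz":0.032,"wx":0,"wy":0,"wz":-65.5,"gripper":0.3}]'
python3 - <<'E'
from h import *
s=st();snap('wrist','w26')
M=R.from_rotvec(s['tcp_rot']).as_matrix();print('tooly yaw',np.degrees(np.arctan2(M[1,1],M[0,1])),s['joints'].round(2))
print(inv(np.array([607.5,290,78])-s['tool_pos'],s))
E
```

```text
time: 34.2
tool_pos: [607.2, 287.9, 220.7]
tcp_rot: [1.56, -2.724, 0.0]
contact_force: [-0.2, 0.4, 0.7]
width: 55.6
34.2 [607.2 287.9 220.7] [ 1.56  -2.724  0.   ] [-0.2  0.4  0.7] [-0.05 -0.02 -0.01] w 55.6
tooly yaw 149.6031041939226 [-0.26  0.53 -0.37  1.25  0.18  1.4   2.  ]
[ -2.26869307   0.65690351 142.71480754]
```

View pics/w26.png

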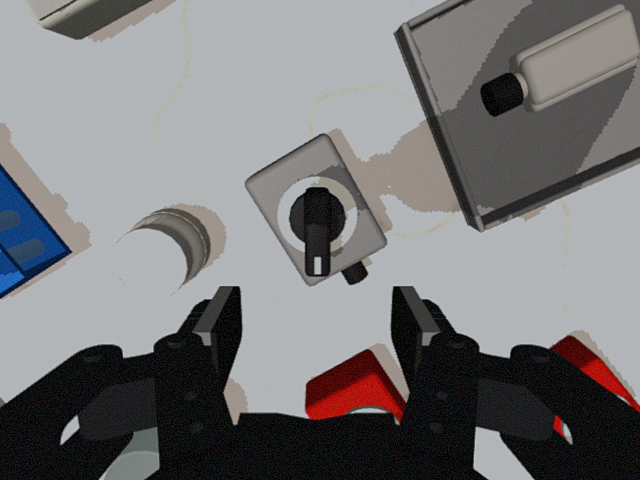

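```bash
python3 -m crank '[{"dx":-0.002,"dy":0.0005,"dz":0.05,"wx":0,"wy":0,"wz":0,"gripper":0.3},{"dx":-0.002,"dy":0.0005,"dz":0.1,"wx":0,"wy":0,"wz":0,"gripper":0.3},{"dx":-0.002,"dy":0.0005,"dz":0.13,"wx":0,"wy":0,"wz":0,"gripper":0.3},{"dx":-0.002,"dy":0.0005,"dz":0.144,"wx":0,"wy":0,"wz":0,"gripper":0.3},{"dx":-0.002,"dy":0.0005,"dz":0.144,"wx":0,"wy":0,"wz":0,"gripper":0.3},{"dx":-0.002,"dy":0.0005,"dz":0.144,"wx":0,"wy":0,"wz":0,"gripper":-1},{"dx":-0.002,"dy":0.0005,"dz":0.144,"wx":0,"wy":0,"wz":0,"gripper":-1},{"dx":-0.002,"dy":0.0005,"dz":0.144,"wx":0,"wy":0,"wz":0,"gripper":-1},{"dx":-0.002,"dy":0.0005,"dz":0.144,"wx":0,"wy":0,"wz":0,"gripper":-1},{"dx":-0.002,"dy":0.0005,"dz":0.144,"wx":0,"wy":0,"wz":0,"gripper":-1}]' 60
python3 -m crank '[{"dx":0,"dy":0,"dz":0,"wx":0,"wy":0,"wz":7,"gripper":-1},{"dx":0,"dy":0,"dz":0,"wx":0,"wy":0,"wz":14,"gripper":-1},{"dx":0,"dy":0,"dz":0,"wx":0,"wy":0,"wz":21,"gripper":-1},{"dx":0,"dy":0,"dz":0,"wx":0,"wy":0,"wz":28,"gripper":-1},{"dx":0,"dy":0,"dz":0,"wx":0,"wy":0,"wz":35,"gripper":-1},{"dx":0,"dy":0,"dz":0,"wx":0,"wy":0,"wz":42,"gripper":-1},{"dx":0,"dy":0,"dz":0,"wx":0,"wy":0,"wz":49,"gripper":-1},{"dx":0,"dy":0,"dz":0,"wx":0,"wy":0,"wz":56,"gripper":-1},{"dx":0,"dy":0,"dz":0,"wx":0,"wy":0,"wz":60,"gripper":-1},{"dx":0,"dy":0,"dz":0,"wx":0,"wy":0,"wz":60,"gripper":-1}]'
python3 - <<'E'
from h import *
s=st();snap('wrist','w27')
M=R.from_rotvec(s['tcp_rot']).as_matrix();print('tooly yaw',np.degrees(np.arctan2(M[1,1],M[0,1])))
E
```

```text
time: 35.25
tool_pos: [608.7, 292.1, 81.1]
tcp_rot: [-1.564, 2.719, -0.001]
contact_force: [-0.3, -1.2, 5.4]
width: 16.6
time: 36.25
tool_pos: [610.9, 288.3, 81.2]
tcp_rot: [0.014, 3.135, -0.004]
contact_force: [4.3, -7.3, 5.2]
width: 16.8
36.25 [610.9 288.3  81.2] [ 0.014  3.135 -0.004] [ 4.3 -7.3  5.2] [-1.97 -0.91 -0.02] w 16.8
tooly yaw 89.49618145396516
```

View pics/w27.png

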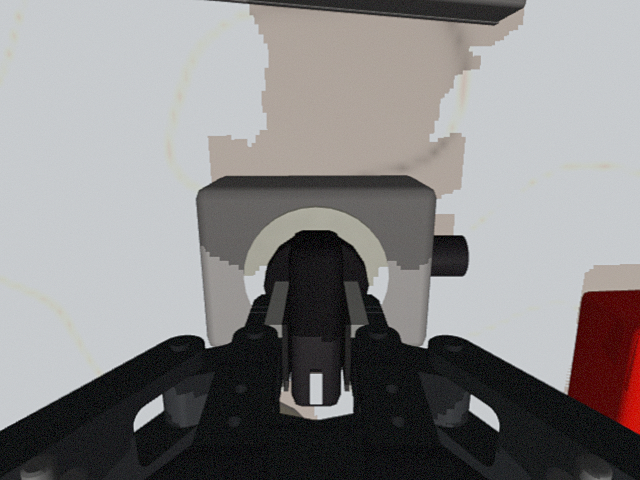

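Handle is square to the box and points to +x: ON. Release, rise and check.

```bash
python3 -m crank '[{"dx":0,"dy":0,"dz":0,"wx":0,"wy":0,"wz":0,"gripper":0.3},{"dx":0,"dy":0,"dz":0,"wx":0,"wy":0,"wz":0,"gripper":0.3},{"dx":0,"dy":0,"dz":0,"wx":0,"wy":0,"wz":0,"gripper":0.3},{"dx":0,"dy":0,"dz":-0.05,"wx":0,"wy":0,"wz":0,"gripper":0.3},{"dx":0,"dy":0,"dz":-0.1,"wx":0,"wy":0,"wz":0,"gripper":0.3},{"dx":0,"dy":0,"dz":-0.15,"wx":0,"wy":0,"wz":0,"gripper":0.3},{"dx":0,"dy":0,"dz":-0.17,"wx":0,"wy":0,"wz":0,"gripper":0.3},{"dx":0,"dy":0,"dz":-0.17,"wx":0,"wy":0,"wz":0,"gripper":0.3}]'
python3 - <<'E'
from h import *
s=st();snap('wrist','w28');snap('side','s28')
E
```

```text
time: 37.1
tool_pos: [608.6, 293.1, 253.7]
tcp_rot: [0.003, 3.134, 0.007]
contact_force: [-0.2, 0.5, -0.5]
width: 55.7
37.1 [608.6 293.1 253.7] [3.000e-03 3.134e+00 7.000e-03] [-0.2  0.5 -0.5] [-0.02  0.02 -0.05] w 55.7
```

View pics/w28.png

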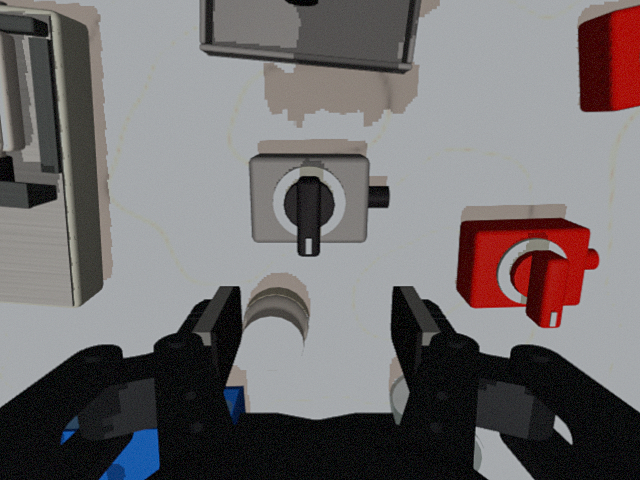

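View pics/s28.png

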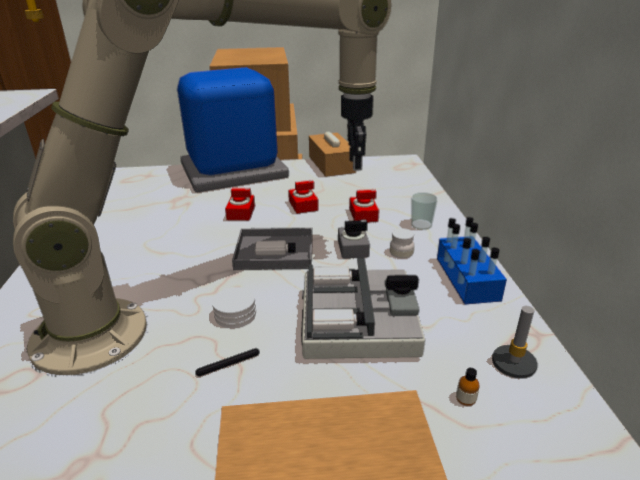

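```bash
python3 -c "
from workcell import env
print(env.finish_job())"
```

```text
the job is handed in; nothing more can be done
None
```

The job is done and handed in at about 37 s of the 210 s allowed. `finish_job` reports no verdict, so what follows is from my own checks.

- **Steps:** I switched the isolator off and turned the knob clockwise until loose. The one finished bottle, from the right bay, went into the tray. The two waiting bottles went into the right and left bays. Then I turned the knob back tight and switched the isolator on again.
- **Knob and jaw:** In the last wrist picture of the shaker the jaw was back at its tight position. Its lip measured about 48 mm from the bay middle, against 46.75 mm when fully tight.
- **Waiting bottles:** Both lay flat against the fence, within about 3 mm of their bay centrelines.
- **Isolator:** The handle was square to its box and pointed to +x, which is ON.
- **Finished bottle:** It was lying inside the tray.
- **Bystanders:** The jar and dropper were where they had been at the start, and the gripper was clear of everything.
- **Things that went differently than planned:**
  - One waiting bottle had been knocked aside before I reached it, so I measured it again before gripping.
  - On the loosening turn the fingers first gripped the knob's round base instead of its bar, but it still turned fully.
  - The first waiting bottle was set down with about 30 N for a moment, so I lowered the second one more gently.

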